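# Load a ribbon reel into the counter holder on its axle

### The arm

A 6-joint arm with a two-finger parallel gripper is mounted at the origin on a cart in front of the work surface, level with it; the furniture and walls round the work are solid. World frame = base frame: x ahead of the robot, y to its left, z up, the work surface at z = 0. Lengths are in mm, angles in rad, forces in N, time in s.
With the tool pointing down it reaches from about 275 to 750 mm from the base axis. Payload 10.2 kg.
Tool frame: the origin (TCP) lies at the very end of the fingers, on their centre line; the grasp point (between the pads) lies 19 mm behind it (ctrl.pinch_z is the distance from the TCP to the grasp point, in mm); y points along the fingers, z is the direction in which the jaws open and shut, and the axes are right-handed (so a half turn about y gives the same grasp; the last joint's range is limited). The gripper opens to 85 mm and grips with 20 to 120 N. Pads are 22 mm wide; open, the fingers measure 114 mm over their backs; the gripper's body (76 mm by 85 mm) begins 54 mm behind the grasp point. The pads swing forward as they close: fully open they stand 13 mm farther back than shut.
Start: joints at [0.926, 0.313, 1.498, -0, 1.331, -0.223], TCP at [214.95, 478.986, 231.294] pointing down, gripper open.
Joint ranges: [-2.94, 2.94], [-0.97, 2.17], [0.19, 2.56], [-1.23, 4.37], [0.02, 3.11], [-2.88, 2.88]. Speed limits (rad/s): [2.39, 2.39, 3.01, 3.14, 3.14, 3.14].

### API

Orientations are given as a unit quaternion [w, x, y, z].
In Python, from rig import sense, eyes, ctrl gives the robot as it stands. The module is installed in compiled form; this text tells all that it offers.
- The arm moves only by the shell command python3 -m handwheel 'ROWS' [FORCE]. ROWS is JSON, a list of rows, each an object of numbers: "grip": the finger opening in mm, from 0 to 85.4; "tx", "ty", "tz": the shift along the tool's x, y, z in mm; "wx", "wy", "wz": the turn, a rotation vector about the tool's x, y, z in rad. In form: [{"grip": .., "tx": .., "ty": .., "tz": .., "wx": .., "wy": .., "wz": ..}, ...]. A call has 1 to 10 rows; each row shifts and turns the commanded pose from where the row before left it, along the tool's axes as they then stand; what a row does not reach is not made up. A row lasts 1/12 s, in which the tool goes at most 41.7 mm and 7.16 degrees, less where a joint would pass 70% of its speed; a pose out of reach is approached as far as the arm can. A call is refused whole if a number of a shift passes 41.7 or a number of a turn 0.125, either way. A call with a gripper value outside its range is refused whole. The fingers move at their own pace and stop on an object; FORCE is the grip in N (left out, the last holds). Time passes only in rows, so rows that do not move let the fingers close. It gives the time, the measured TCP pose, the force and the opening at its end, in the units of the state.
- sense(): the state, without advancing time (a new reading comes with each control period).
- eyes.capture(name): name is "scene" or "top"; returns a dict with "pixels" (480x640x3 uint8, red, green, blue), "mtx" (3x3 intrinsics, pixels), "R" (3x3) and "t" (3): a world point X has camera coordinates R X + t. Camera axes: x right, y down, z forward; pixel columns grow to the right and rows downward; lengths in mm; the calibration is good to about 2 mm. A picture is of the moment at which its call begins. There is no depth.
- ctrl.finish_job(): hands the job in, once; it reports no verdict.
The state is a dict: "time_s": time; "joints": joint angles; "dq": joint speeds; "tau": joint torques, N m; "eef_pos": TCP position; "ee_rot": TCP orientation; "force": force on the tool from outside, world axes, zero at the start; "wrist_torque": the same for the moment, N m; "grip_width": opening from 0.0 (shut) to 1.0 (fully open).
Only numpy, scipy, OpenCV 4.12 (cv2) and the standard library are available. Lean on these libraries where they do the work, as an engineer would, in place of code of your own. Each camera call takes 0.05 s, during which the arm holds its last target.

### The job

Load the ribbon holder: take the loose axle by its wooden grip, feel gently for the bore of the burgundy reel lying in the cradle, whose hub may sit a little off-centre, and thread the axle through up to its collar without forcing it, then carry the reel over on the axle without touching the reel with the fingers. Put the nose of the axle into the holder's sprung cup, push the cup back until the collar comes behind the front post and lower the neck into the V notch, so that when you let go the spring holds the axle seated with the reel hanging on it. Leave the other things where they are.

Things in the scene. Friction and masses are not known exactly. Their poses are not given: they have to be found in the camera images.
- axle: Axle, 158 mm, 0.13 kg, lies level along its x (+x to the nose). Origin under the grip's middle, on its underside; rod axis 17 mm above. Along x: flat-sided dark wooden grip -23 to 23 mm (22 wide, 34 high), neck 10 mm thick to 47, pale spacer collar 18 mm across to 79, aluminium tube 10 mm thick to the nose at 135, last 1.5 mm chamfered to 7 mm. Balances within the grip; can pitch in the fingers.
- axle_neck (a point): Point on the axle's axis, on the neck 5 mm before the collar (42 mm from the axle's origin along x).
- axle_tip (a point): Point on the axle's axis at the very end of the nose (135 mm from the axle's origin along x).
- reel: Burgundy ribbon reel, cardboard flanges, 0.15 kg (varies). Origin at its centre, x along the bore. 34 mm wide along x, 80 mm across. The bore (12.5 mm, right through, square-edged) is in a white plastic hub, 51 mm across, that has been pushed up to 4.5 mm off-centre sideways and up or down, differs each time and stays put: find it by touch. Lies loose on its rim, can slide a few mm along x.
- cradle: Fixed wooden cradle, 76 x 100 mm, z up, origin under its base. The reel lies on two dowels, its axis along the cradle's x, about 53 mm above the table. The axle enters from the -x side (fence only 22 mm high); at +x a back rest, face 22 mm from the origin, 78 mm high, with a slot open upwards, 30 mm wide, bottom 29 mm above the table, through which the nose comes out.
- holder: Fixed empty wooden ribbon holder, base 128 x 86 x 12 mm, z up, origin under it. The axle seats along x, 66 mm above the table, grip outside at -x, reel between the posts. Front post x -58 to -48 mm, 44 wide: right-angled V notch open upwards, 22 mm wide at its top, 70 mm above the table; the neck drops in with the collar behind, on the +x face. Rear post x 49 to 61 mm, 81 high, carries the cup.
- notch_seat (a point): Fixed point of the holder where point axle_neck comes to lie when seated: 53 mm from the holder's origin towards -x, 66 mm above the table.
- cup_bottom (a point): Middle of the inner bottom of the brass cup on the rear post; the cup opens towards the holder's -x, is 6 mm deep, 18 mm wide inside at the mouth and about 12 mm at the bottom, axis 66 mm above the table. It moves with the cup: 33 mm from the holder's origin towards +x when out.
- cup (a joint): How far the sprung cup is pushed back towards the holder's +x, m: 0 out, 0.015 at most; spring 2 N at 0 plus 0.4 N for each mm. With the axle seated, the collar against the front post, it reads 0.007; the collar passes the post from about 0.008 on.
- gold_reel: Bystander: gold ribbon reel lying flat, 80 mm across, 34 mm high; origin under its middle.
- tin: Bystander: green round cocoa tin with brown lid, 68 mm across, 91 mm high; origin under its middle.
- gift: Bystander: purple gift box with gold band, 64 x 64 x 56 mm; origin under its middle.
- bean_jar: Obstacle, fixed: big round glass jar of sugared almonds with a lid, 216 mm across, 237 mm high; origin under its middle. The other tall obstacle is the wooden crate on the left, 360 mm high, standing askew; its front face runs from about (x 0.50, y 0.45) to (x 0.75, y 0.04): keep the hand in front of it.
- tape: Bystander: roll of tape lying flat, 77 mm across, 19 mm high; origin under its middle.

How it is judged:
By the outcome, as a careful person would: the job done as asked, in the order asked, and still so for the second after the job is handed in, with the robot touching nothing.
It also fails if it takes over 72 s, if anything falls off the work surface, if the arm or the gripper's body presses on something with over 40 N, if the wrist force passes 120 N, or if a joint passes its speed limit or range.

## Working session

There is one attempt and no reset: what is moved stays moved. The work goes in short steps, Python scripts to look and compute and a shell command to move; the robot and the scene stay as the last step left them, time stands still between calls to the robot, and variables do not carry over. Pictures are saved under pics/ and viewed, and the job is handed in when it is done.

```bash
ls; mkdir -p pics
python3 - <<'E'
from rig import sense, eyes, ctrl
import cv2, numpy as np
print(sense(), ctrl.pinch_z)
for n in ("scene","top"):
    c=eyes.capture(n); cv2.imwrite(f"pics/{n}0.png",c["pixels"][:,:,::-1]); np.savez(f"{n}0.npz",**c)
    print(n,c["mtx"],c["R"],c["t"])
E
```

```text
pics
{'time_s': 0.0, 'joints': array([ 9.25572922e-01,  3.13447640e-01,  1.49847689e+00, -2.60302054e-05,
        1.33100228e+00, -2.23374618e-01]), 'dq': array([-1.52151797e-03, -5.72665824e-04,  5.56332116e-04,  1.84554195e-04,
        1.65135218e-03, -8.54501455e-05]), 'tau': array([-1.17705789e-03, -4.12250662e+01, -2.59745389e+01, -2.69604134e-04,
        4.15256945e-03,  1.34569527e-05]), 'eef_pos': array([214.79606805, 478.74828009, 230.72130354]), 'ee_rot': array([-0.69100438,  0.69186771, -0.14823082,  0.14785009]), 'force': array([-0.20600103, -0.12108654,  0.64583319]), 'wrist_torque': array([-0.01289764,  0.04638178,  0.01975698]), 'grip_width': 0.9999804345629391} 18.700000000000003
scene [[560.6717128    0.         314.55848468]
 [  0.         560.6717128  245.81324465]
 [  0.           0.           1.        ]] [[-0.90056729 -0.43397464 -0.02538851]
 [-0.19106587  0.44759912 -0.87358391]
 [ 0.39047714 -0.78187022 -0.48601087]] [ 530.92620386  141.46797745 1347.96904065]
top [[448.37438095   0.         316.38629429]
 [  0.         448.37438095 236.71255102]
 [  0.           0.           1.        ]] [[ 0.01931332 -0.99977382 -0.00890479]
 [-0.98786083 -0.01770862 -0.15432883]
 [ 0.15413624  0.0117773  -0.98797941]] [  32.57582135  573.11682385 1318.87238817]
```

View pics/scene0.png

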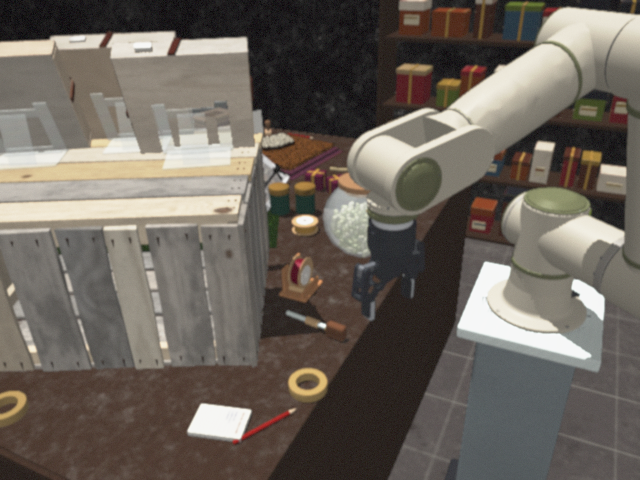

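View pics/top0.png

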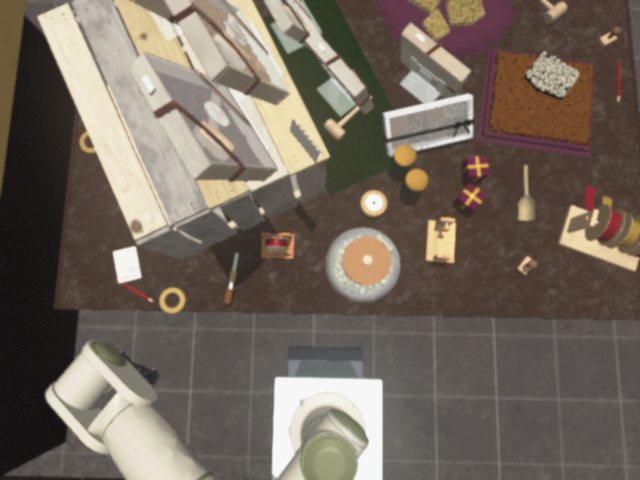

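The top view shows the axle at about (232,278), the cradle with the reel at (278,245), the jar at (363,263) and the holder at (441,240). I'll zoom in on these.

```bash
cat > h.py <<'E'
import numpy as np, cv2
from rig import sense, eyes, ctrl
from scipy.spatial.transform import Rotation as Ro
def load(n): return dict(np.load(n+".npz"))
def snap(n,tag):
    c=eyes.capture(n); np.savez(tag+".npz",**c); cv2.imwrite(f"pics/{tag}.png",c["pixels"][:,:,::-1]); return c
def ray(c,u,v):
    d=c["R"].T@np.linalg.inv(c["mtx"])@np.array([u,v,1.]); return -c["R"].T@c["t"], d/np.linalg.norm(d)
def onz(c,u,v,z):
    o,d=ray(c,u,v); return o+d*(z-o[2])/d[2]
def proj(c,X):
    p=c["mtx"]@(c["R"]@np.asarray(X,float)+c["t"]); return p[:2]/p[2]
def tri(c1,p1,c2,p2):
    o1,d1=ray(c1,*p1);o2,d2=ray(c2,*p2)
    A=np.stack([d1,-d2],1); s=np.linalg.lstsq(A,o2-o1,rcond=None)[0]
    a,b=o1+d1*s[0],o2+d2*s[1]; return (a+b)/2,np.linalg.norm(a-b)
def crop(c,tag,u0,u1,v0,v1,k):
    im=cv2.resize(c["pixels"][v0:v1,u0:u1,::-1],None,fx=k,fy=k,interpolation=cv2.INTER_CUBIC); cv2.imwrite(f"pics/{tag}.png",im)
def pose():
    s=sense(); q=s["ee_rot"]; return s["eef_pos"],Ro.from_quat([q[1],q[2],q[3],q[0]]).as_matrix(),s
E
python3 - <<'E'
from h import *
t=load("top0"); s=load("scene0")
crop(t,"t_a",205,305,220,310,8); crop(t,"t_h",410,480,205,275,8); crop(s,"s_a",250,390,240,350,5); crop(s,"s_b",240,400,160,260,5)
print(-t["R"].T@t["t"], -s["R"].T@s["t"])
for nm,(u,v,z) in dict(axle=(232,278,17),reel=(278,243,90),jar=(367,260,237),holder=(441,240,40),gold=(373,203,34),tape=(172,299,19)).items(): print(nm,onz(t,u,v,z).round(), proj(s,onz(t,u,v,z)).round())
p,R,_=pose(); print(R)
E
```

```text
[ 362.24448841   27.18480875 1391.75729601] [ -21.1866197  1221.02441162  792.19118306]
axle [444. 300.  17.] [315. 323.]
reel [545. 155.  90.] [303. 257.]
jar [484. -91. 237.] [363. 171.]
holder [ 570. -336.   40.] [365. 199.]
gold [ 683. -130.   34.] [305. 220.]
tape [377. 479.  19.] [306. 381.]
[[ 9.12377304e-01 -6.73233289e-04  4.09349730e-01]
 [-4.09350210e-01 -9.02551800e-04  9.12376891e-01]
 [-2.44783160e-04 -9.99999366e-01 -1.09905597e-03]]
```

View pics/t_a.png

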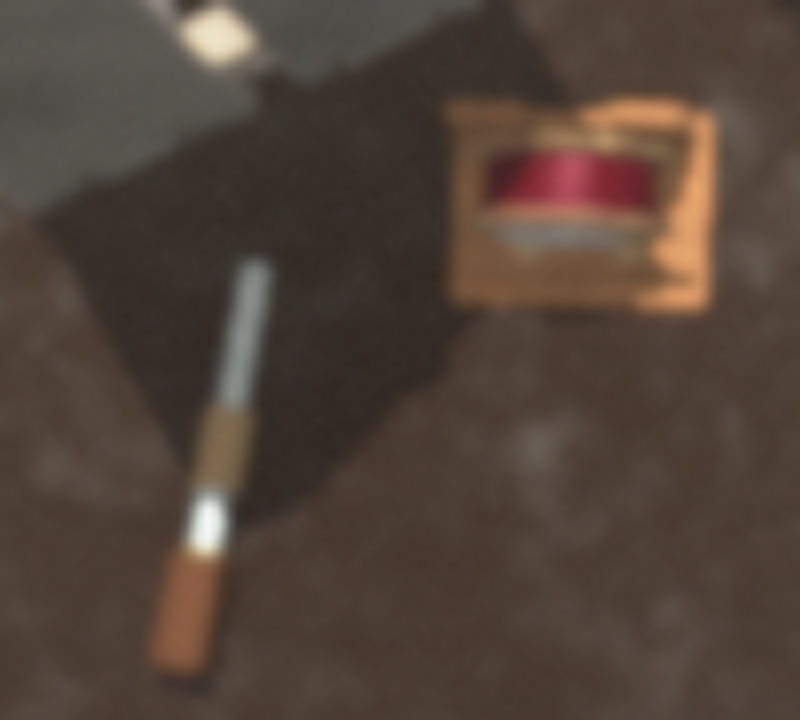

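View pics/t_h.png

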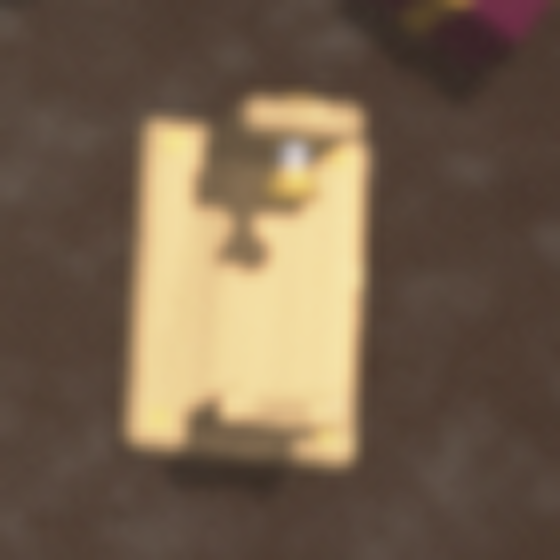

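View pics/s_a.png

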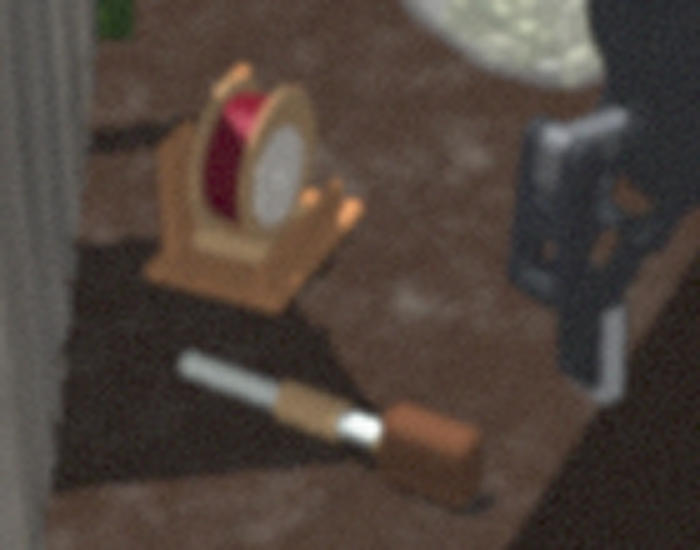

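View pics/s_b.png

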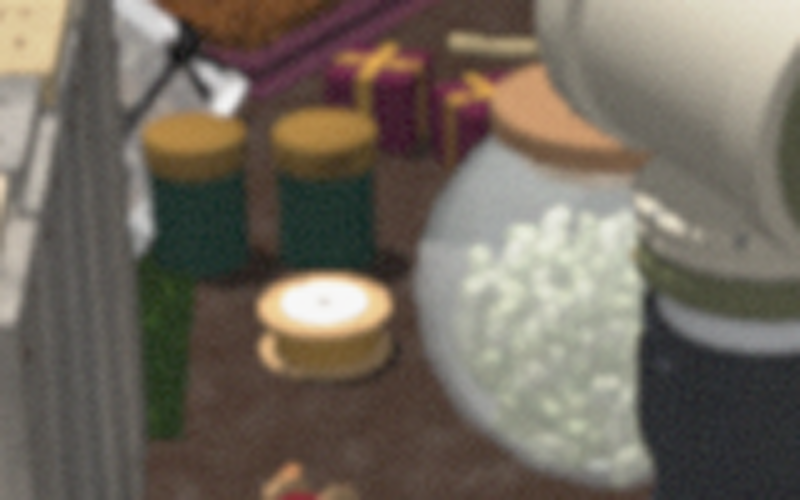

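Run:
```python
from h import *
t=load("top0"); s=load("scene0")
def T(x,y,z): return onz(t,(x+.5)/8-.5+205,(y+.5)/8-.5+220,z)
P={k:T(*v) for k,v in dict(tip=(257,260,17),tubecol=(236,404,17),colneck=(215,490,17),neckgrip=(207,553,17),gripfar=(199,557,34),gripnear=(180,668,34)).items()}
for k in P: print(k,P[k].round(1),round(np.linalg.norm((P[k]-P['tip'])[:2]),1))
# scene
def S(x,y): return ((x+.5)/5-.5+250,(y+.5)/5-.5+240)
print(tri(t,proj(t,P['tip']),s,S(186,361)), tri(t,proj(t,P['colneck']),s,S(340,425)))
for n,c in(("top",t),("scene",s)):
    hsv=cv2.cvtColor(c["pixels"],cv2.COLOR_RGB2HSV)
    np.set_printoptions(linewidth=200)
# cradle top-view corners
for nm,p in dict(bl=(450,303),br=(712,310),tr=(715,112),tl=(447,104)).items():
    print(nm,[T(*p,z).round(1) for z in (0,12)])
def H(x,y,z): return onz(t,(x+.5)/8-.5+410,(y+.5)/8-.5+205,z)
for nm,p in dict(tl=(143,120),bl=(127,443),br=(352,465),r=(370,150)).items(): print("h",nm,H(*p,12).round(1))
```

```text
tip [524.3 289.   17. ] 0.0
tubecol [468.5 294.5  17. ] 56.1
colneck [435.4 301.   17. ] 89.6
neckgrip [411.4 302.9  17. ] 113.7
gripfar [409.3 302.4  34. ] 115.8
gripnear [367.8 307.5  34. ] 157.6
(array([523.39604037, 288.51554697,  17.86682358]), np.float64(1.6839776516328337)) (array([435.82041387, 301.33414876,  15.90091073]), np.float64(0.7052279811065036))
bl [array([510.8, 216. ,   0. ]), array([509.5, 214.4,  12. ])]
br [array([509.9, 113.7,   0. ]), array([508.6, 112.9,  12. ])]
tr [array([588.1, 114.6,   0. ]), array([586.2, 113.8,  12. ])]
tl [array([589.4, 220.2,   0. ]), array([587.5, 218.6,  12. ])]
h tl [ 638.  -302.5   12. ]
h bl [ 511.1 -293.9   12. ]
h br [ 504.2 -380.2   12. ]
h r [ 627.6 -390.6   12. ]
```

Run:
```python
from h import *
t=load("top0"); s=load("scene0")
crop(t,"t_c",255,301,226,264,16); crop(s,"s_c",275,335,245,310,9)
```

```text
(no output)
```

View pics/t_c.png

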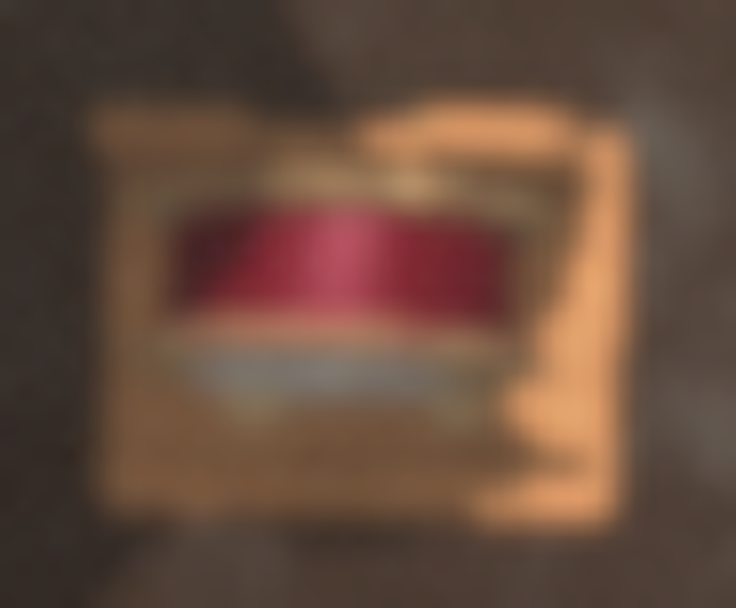

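View pics/s_c.png

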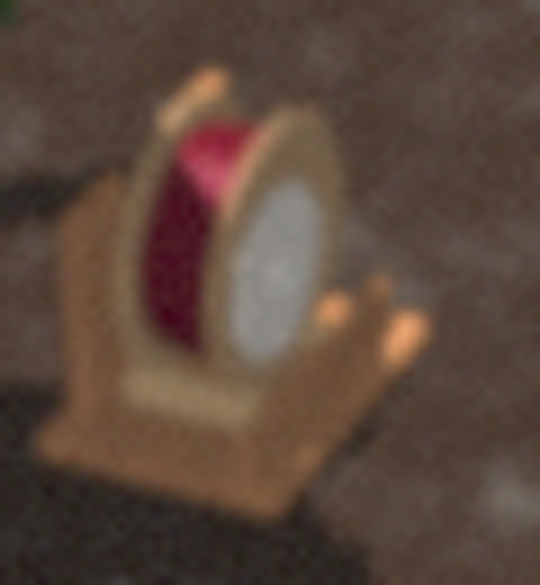

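Run:
```python
from h import *
t=load("top0"); s=load("scene0")
def T(x,y,z): return onz(t,(x+.5)/16-.5+255,(y+.5)/16-.5+226,z)
for y in (165,170,200,208,318,340,350): print(y,T(335,y,93).round(1))
print('band ends',T(172,265,75).round(1),T(512,265,75).round(1), 'flange ends',T(150,340,53),T(530,340,53))
# scene column profile
im=s["pixels"].astype(int); hsv=cv2.cvtColor(s["pixels"],cv2.COLOR_RGB2HSV)
for v in range(262,290): print(v,[tuple(hsv[v,u,1:]) for u in range(296,316)].__str__().replace('np.uint8','').replace('(','').replace(')',''))
```

```text
165 [565.3 162.8  93. ]
170 [564.4 162.8  93. ]
200 [558.8 162.6  93. ]
208 [557.3 162.5  93. ]
318 [537.  161.9  93. ]
340 [532.9 161.7  93. ]
350 [531.1 161.7  93. ]
band ends [548.8 194.3  75. ] [549.9 131.2  75. ] flange ends [537.55347479 200.74466962  53.        ] [538.85219883 129.11235195  53.        ]
262 [166, 163, 158, 168, 157, 166, 169, 160, 160, 159, 134, 166, 119, 178, 110, 167, 98, 138, 92, 116, 98, 114, 96, 114, 92, 114, 99, 113, 94, 114, 92, 114, 93, 102, 84, 88, 78, 82, 79, 81]
263 [146, 164, 152, 174, 148, 179, 152, 179, 135, 178, 122, 180, 114, 177, 107, 150, 98, 127, 96, 114, 94, 114, 92, 114, 94, 111, 91, 115, 96, 114, 99, 113, 94, 103, 86, 89, 94, 84, 82, 78]
264 [155, 138, 141, 173, 142, 185, 139, 191, 117, 190, 111, 186, 106, 168, 100, 132, 98, 114, 90, 116, 85, 120, 71, 118, 80, 118, 89, 115, 97, 116, 96, 114, 91, 107, 83, 92, 94, 81, 85, 81]
265 [157, 115, 149, 156, 146, 176, 132, 188, 112, 193, 106, 181, 100, 150, 98, 122, 82, 118, 71, 118, 50, 123, 43, 131, 47, 126, 68, 120, 85, 117, 95, 115, 96, 109, 89, 92, 84, 82, 92, 80]
266 [175, 92, 154, 129, 145, 
[... 3820 characters left out ...]
 115, 107, 110, 107, 114, 119, 111, 118, 112, 123, 108, 125, 108, 125, 106, 125, 110, 126, 111, 124, 117]
287 [100, 130, 98, 127, 101, 126, 104, 127, 96, 119, 95, 118, 96, 117, 98, 114, 101, 116, 110, 107, 114, 110, 122, 111, 118, 112, 125, 110, 117, 111, 123, 108, 126, 109, 127, 110, 122, 111, 123, 116]
288 [97, 140, 89, 141, 98, 135, 97, 134, 98, 128, 95, 129, 92, 128, 96, 125, 101, 116, 112, 112, 122, 113, 123, 110, 121, 112, 118, 110, 124, 107, 122, 107, 122, 109, 127, 110, 120, 115, 123, 112]
289 [97, 142, 97, 144, 95, 142, 95, 145, 98, 143, 96, 138, 88, 133, 102, 128, 110, 116, 118, 115, 127, 110, 119, 114, 118, 112, 118, 106, 125, 106, 116, 110, 123, 112, 118, 112, 122, 115, 119, 107]
```

Run:
```python
from h import *
t=load("top0"); s=load("scene0")
hsv=cv2.cvtColor(s["pixels"],cv2.COLOR_RGB2HSV)
u0,v0,k=290,255,8
S=cv2.resize(cv2.GaussianBlur(hsv[v0:300,u0:330,1].astype(np.float32),(0,0),0.6),None,fx=k,fy=k,interpolation=cv2.INTER_CUBIC)
m=(S<52).astype(np.uint8)
n,l,st,ce=cv2.connectedComponentsWithStats(m)
i=l[int((272-v0)*k),int((305-u0)*k)]
cs,_=cv2.findContours((l==i).astype(np.uint8),0,cv2.CHAIN_APPROX_NONE); c=max(cs,key=len)[:,0]
uv=(c+.5)/k-.5+[u0,v0]
print(st[i],uv.min(0),uv.max(0),cv2.fitEllipse(uv.astype(np.float32)))
def onx(u,v,x):
    o,d=ray(s,u,v); return o+d*(x-o[0])/d[0]
for x in (532,):
    P=np.array([onx(u,v,x) for u,v in uv])[:,1:]
    from scipy.optimize import least_squares
    f=lambda p:np.hypot(P[:,0]-p[0],P[:,1]-p[1])-p[2]
    r=least_squares(f,[160,53,25],loss='soft_l1'); print(x,r.x,np.abs(r.fun).mean())
    print(P.min(0),P.max(0),P.mean(0))
    for a in range(0,360,30):
        q=P-r.x[:2]; w=np.abs((np.degrees(np.arctan2(q[:,1],q[:,0]))-a+180)%360-180)<6
        if w.any(): print(a,np.hypot(*q[w].T).mean().round(1),end='; ')
print()
print('bore spot',onx(305,274.6,532)); print('exp centre px',proj(s,[532,163.3,53]), proj(s,[532,163.3,93]), proj(s,[532,163.3,13]),proj(s,[532,203,53]),proj(s,[532,123,53]))
```

```text
[  85   82   82  159 9369] [300.1875 264.8125] [310.3125 284.5625] ((305.1716003417969, 274.6914367675781), (8.985579490661621, 20.42070960998535), 13.901938438415527)
532 [169.9641415   50.17534076  27.35090425] 0.9103122906666085
[141.49110278  22.92376337] [197.95494091  77.14489035] [170.07626301  50.19833552]
0 27.8; 30 28.5; 60 27.2; 90 26.2; 120 25.0; 150 25.7; 180 28.0; 210 28.4; 240 27.4; 270 26.8; 300 25.1; 330 25.6; 
bore spot [532.         171.29419414  51.25139316]
exp centre px [306.40619392 272.44768606] [305.87983005 258.65420249] [306.91816277 285.86394473] [299.17707498 280.31634532] [313.42442624 264.80856999]
```

Run:
```python
from h import *
t=load("top0"); s=load("scene0")
hsv=cv2.cvtColor(t["pixels"],cv2.COLOR_RGB2HSV)
for v in range(244,254): print(v,[int(hsv[v,u,1]) for u in range(261,292)])
print()
for v in range(244,254): print(v,[int(hsv[v,u,2]) for u in range(261,292)])
# expected
for y in (203,188.8,163.3,137.8,123): print(y,[proj(t,[532,y,z]).round(2) for z in (53,68,93)])
```

```text
244 [109, 119, 120, 123, 120, 121, 136, 148, 153, 158, 156, 157, 151, 146, 143, 141, 145, 153, 158, 165, 167, 166, 166, 163, 149, 129, 124, 124, 131, 134, 135]
245 [105, 122, 123, 124, 117, 116, 123, 133, 132, 133, 133, 130, 127, 127, 123, 124, 125, 128, 137, 140, 143, 145, 142, 141, 135, 130, 123, 128, 133, 137, 134]
246 [101, 117, 115, 116, 111, 111, 113, 115, 116, 119, 119, 117, 118, 118, 115, 116, 117, 119, 122, 125, 126, 127, 126, 121, 124, 119, 120, 128, 135, 134, 133]
247 [101, 113, 111, 106, 102, 102, 96, 93, 91, 91, 93, 93, 95, 94, 94, 95, 95, 97, 99, 103, 107, 108, 107, 111, 110, 110, 117, 129, 134, 133, 133]
248 [106, 115, 109, 105, 99, 86, 73, 59, 51, 49, 48, 49, 50, 49, 50, 53, 59, 62, 63, 70, 80, 87, 95, 100, 104, 104, 112, 124, 133, 133, 133]
249 [106, 116, 117, 113, 104, 90, 69, 54, 44, 39, 38, 36, 33, 31, 30, 37, 39, 40, 43, 48, 52, 65, 80, 93, 99, 109, 121, 127, 133, 134, 134]
250 [105, 120, 122, 121, 116, 106, 92, 78, 67, 63, 61, 58, 55, 51, 53, 55, 57, 57, 58, 59, 64, 72, 83, 95, 107, 123, 131, 134, 134, 135, 135]
251 [111, 120, 123, 124, 122, 120, 113, 104, 96, 9
[... 1704 characters left out ...]
 117, 118, 117, 119, 121, 124, 123, 119, 116, 115, 116, 114, 114, 113, 113, 114, 115, 117, 120, 118, 119, 139, 176, 207, 220, 225, 225]
253 [88, 107, 116, 115, 116, 116, 117, 116, 117, 118, 118, 116, 115, 113, 112, 113, 111, 112, 112, 114, 114, 114, 113, 112, 111, 120, 143, 176, 202, 212, 216]
203 [array([263.09, 248.6 ]), array([262.45, 247.95]), array([261.36, 246.84])]
188.8 [array([267.8 , 248.68]), array([267.21, 248.04]), array([266.21, 246.93])]
163.3 [array([276.25, 248.83]), array([275.76, 248.19]), array([274.92, 247.09])]
137.8 [array([284.71, 248.99]), array([284.31, 248.34]), array([283.63, 247.24])]
123 [array([289.62, 249.07]), array([289.28, 248.43]), array([288.69, 247.33])]
```

The axle's origin is near (390, 305), yaw about -6.7°. The cradle and reel centre is near (547, 163), yaw about 0. The hub looks shifted to about y=168, z=50.5. Next I move above the grip.

```bash
python3 -m handwheel '[{"wy":-0.102},{"wy":-0.102},{"wy":-0.101},{"tx":27.5,"ty":21,"tz":-21.5},{"tx":27.5,"ty":21,"tz":-21.5},{"tx":27.5,"ty":21,"tz":-21.5},{"tx":27.5,"ty":21,"tz":-21.5},{"tx":27.5,"ty":21,"tz":-21.5},{"tx":27.5,"ty":21,"tz":-21.5},{"tx":27.5,"ty":21,"tz":-21.5}]' 40
cat >> h.py <<'E'
def plan(target,yawdeg=None):
    p,R,s=pose(); d=R.T@(np.asarray(target)-p)
    print("tcp",p.round(1),"yaw",np.degrees(np.arctan2(R[1,0],R[0,0])).round(2),"pitchx",np.degrees(np.arcsin(R[2,0])).round(2),"roll",np.degrees(np.arcsin(R[2,2])).round(2),"F",s["force"].round(1),"grip",round(s["grip_width"]*85.4,1),"t",round(s["time_s"],2))
    print("tool delta",d.round(1))
E
python3 -c "
from h import *
plan([390,304.8,80])"
```

```text
tcp [214.8 478.8 230.8] yaw -24.16 pitchx -0.01 roll -0.06 F [0.7 1.2 1. ] grip 85.5 t 0.1
tool delta [231.1 150.8 -86.9]invalid input
```

```bash
python3 -m handwheel '[{"grip":85,"tx":0,"ty":0,"tz":0,"wx":0,"wy":-0.102,"wz":0},{"grip":85,"tx":0,"ty":0,"tz":0,"wx":0,"wy":-0.102,"wz":0},{"grip":85,"tx":0,"ty":0,"tz":0,"wx":0,"wy":-0.101,"wz":0},{"grip":85,"tx":27.5,"ty":21,"tz":-21.5,"wx":0,"wy":0,"wz":0},{"grip":85,"tx":27.5,"ty":21,"tz":-21.5,"wx":0,"wy":0,"wz":0},{"grip":85,"tx":27.5,"ty":21,"tz":-21.5,"wx":0,"wy":0,"wz":0},{"grip":85,"tx":27.5,"ty":21,"tz":-21.5,"wx":0,"wy":0,"wz":0},{"grip":85,"tx":27.5,"ty":21,"tz":-21.5,"wx":0,"wy":0,"wz":0},{"grip":85,"tx":27.5,"ty":21,"tz":-21.5,"wx":0,"wy":0,"wz":0},{"grip":85,"tx":27.5,"ty":21,"tz":-21.5,"wx":0,"wy":0,"wz":0}]' 40
python3 -c "
from h import *
plan([390,304.8,80])"
```

```text
time_s: 0.93
eef_pos: [389.4, 305.6, 83.2]
ee_rot: [-0.706, 0.706, -0.041, 0.041]
force: [0.6, -0.4, 0.4]
grip_width: 0.996
tcp [389.4 305.6  83.2] yaw -6.69 pitchx -0.01 roll -0.0 F [ 0.6 -0.4  0.4] grip 85.1 t 0.93
tool delta [ 0.7  3.2 -0.8]
```

```bash
python3 -m handwheel '[{"grip":60,"tx":0.5,"ty":30,"tz":-0.8,"wx":0,"wy":0,"wz":0},{"grip":60,"tx":0,"ty":30,"tz":0,"wx":0,"wy":0,"wz":0},{"grip":60,"tx":0,"ty":12,"tz":0,"wx":0,"wy":0,"wz":0},{"grip":60,"tx":0,"ty":7,"tz":0,"wx":0,"wy":0,"wz":0},{"grip":60,"tx":0,"ty":0,"tz":0,"wx":0,"wy":0,"wz":0}]' 40
python3 - <<'E'
from h import *
plan([390,304.8,4])
crop(snap("scene","s1"),"s1c",250,390,240,350,5)
E
```

```text
time_s: 1.35
eef_pos: [388.4, 305.9, 4.1]
ee_rot: [-0.705, 0.706, -0.042, 0.041]
force: [0.4, -0.2, 0.3]
grip_width: 0.703
tcp [388.4 305.9   4.1] yaw -6.7 pitchx -0.12 roll -0.07 F [ 0.4 -0.2  0.3] grip 60.0 t 1.35
tool delta [ 1.7  0.1 -0.9]
```

View pics/s1c.png

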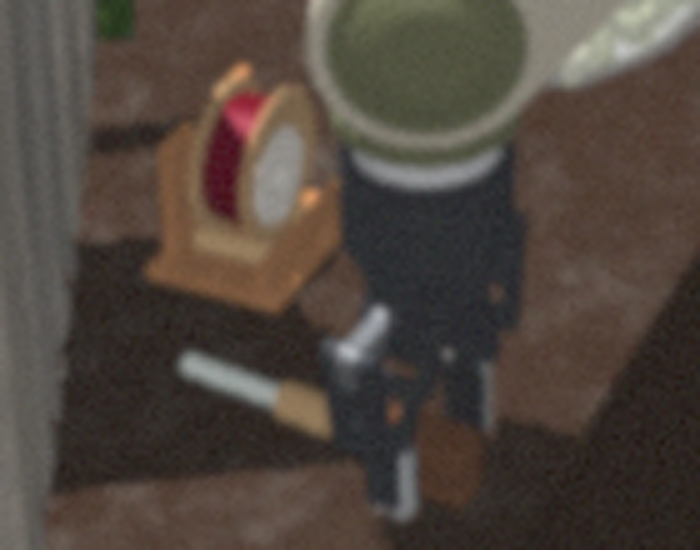

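The fingers straddle the grip (crop around (420,440)) and the axle is undisturbed, so I close.

```bash
python3 -m handwheel '[{"grip":40,"tx":0,"ty":0,"tz":-0.4,"wx":0,"wy":0,"wz":0},{"grip":10,"tx":0,"ty":0,"tz":0,"wx":0,"wy":0,"wz":0},{"grip":10,"tx":0,"ty":0,"tz":0,"wx":0,"wy":0,"wz":0},{"grip":10,"tx":0,"ty":0,"tz":0,"wx":0,"wy":0,"wz":0},{"grip":10,"tx":0,"ty":0,"tz":0,"wx":0,"wy":0,"wz":0},{"grip":10,"tx":0,"ty":0,"tz":0,"wx":0,"wy":0,"wz":0},{"grip":10,"tx":0,"ty":0,"tz":0,"wx":0,"wy":0,"wz":0}]' 90
python3 - <<'E'
from h import *
plan([390,304.8,4])
crop(snap("scene","s2"),"s2c",250,390,240,350,5)
crop(snap("top","t2"),"t2c",205,305,220,310,8)
E
```

```text
time_s: 1.98
eef_pos: [389.5, 306.2, 6.5]
ee_rot: [0.706, -0.706, 0.041, -0.042]
force: [-1.4, -0.1, 7.3]
grip_width: 0.242
tcp [389.5 306.2   6.5] yaw -6.68 pitchx 0.09 roll 0.06 F [-1.4 -0.1  7.3] grip 20.6 t 1.98
tool delta [ 0.7  2.5 -1.3]
```

View pics/s2c.png

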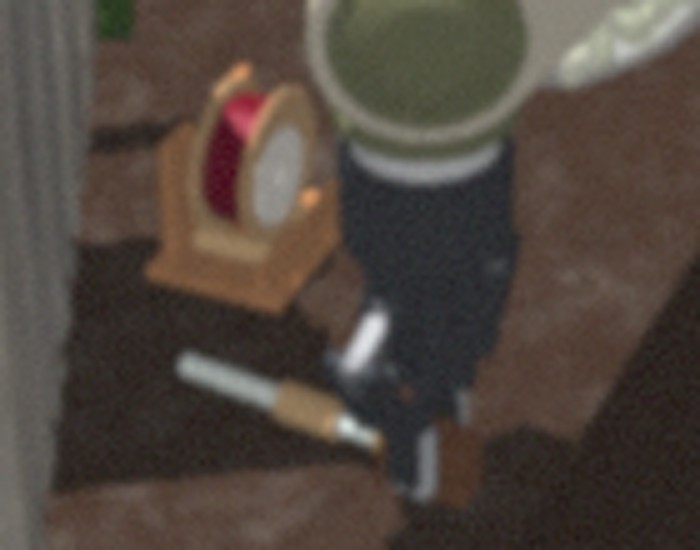

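View pics/t2c.png

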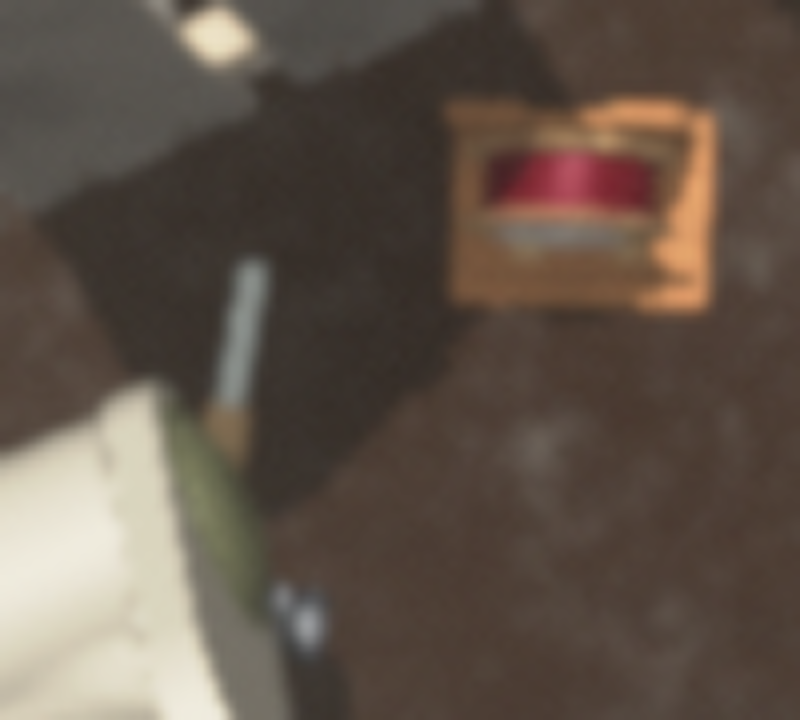

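```bash
python3 -m handwheel '[{"grip":10,"tx":0,"ty":-10,"tz":0,"wx":0,"wy":0,"wz":0},{"grip":10,"tx":0,"ty":-25,"tz":0,"wx":0,"wy":-0.06,"wz":0},{"grip":10,"tx":0,"ty":-10,"tz":0,"wx":0,"wy":-0.0565,"wz":0},{"grip":10,"tx":-6,"ty":0,"tz":-34,"wx":0,"wy":0,"wz":0},{"grip":10,"tx":-6,"ty":0,"tz":-34,"wx":0,"wy":0,"wz":0},{"grip":10,"tx":-6,"ty":0,"tz":-34,"wx":0,"wy":0,"wz":0},{"grip":10,"tx":-6,"ty":0,"tz":-33,"wx":0,"wy":0,"wz":0},{"grip":10,"tx":0,"ty":5,"tz":0,"wx":0,"wy":0,"wz":0},{"grip":10,"tx":0,"ty":0,"tz":0,"wx":0,"wy":0,"wz":0}]' 100
python3 - <<'E'
from h import *
plan([370,168.5,40])
crop(snap("scene","s3"),"s3c",270,370,230,320,8)
crop(snap("top","t3"),"t3c",235,335,220,310,8)
E
```

```text
time_s: 2.83
eef_pos: [364.9, 169.9, 45.6]
ee_rot: [0.707, -0.707, 0.001, -0.001]
force: [-0.3, -0.2, -1.2]
grip_width: 0.239
tcp [364.9 169.9  45.6] yaw -0.18 pitchx 0.01 roll 0.0 F [-0.3 -0.2 -1.2] grip 20.4 t 2.83
tool delta [ 5.1  5.6 -1.4]
```

View pics/s3c.png

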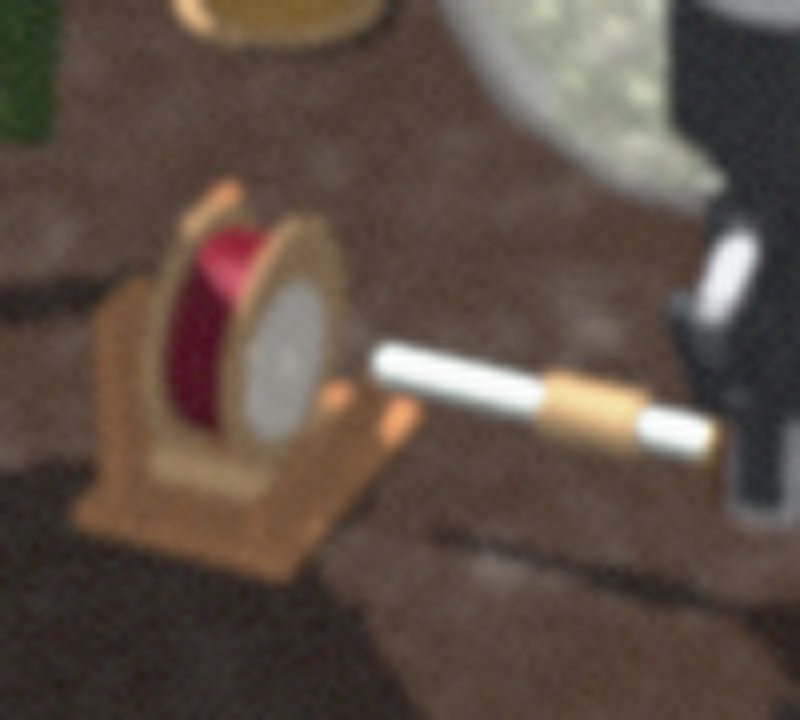

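View pics/t3c.png

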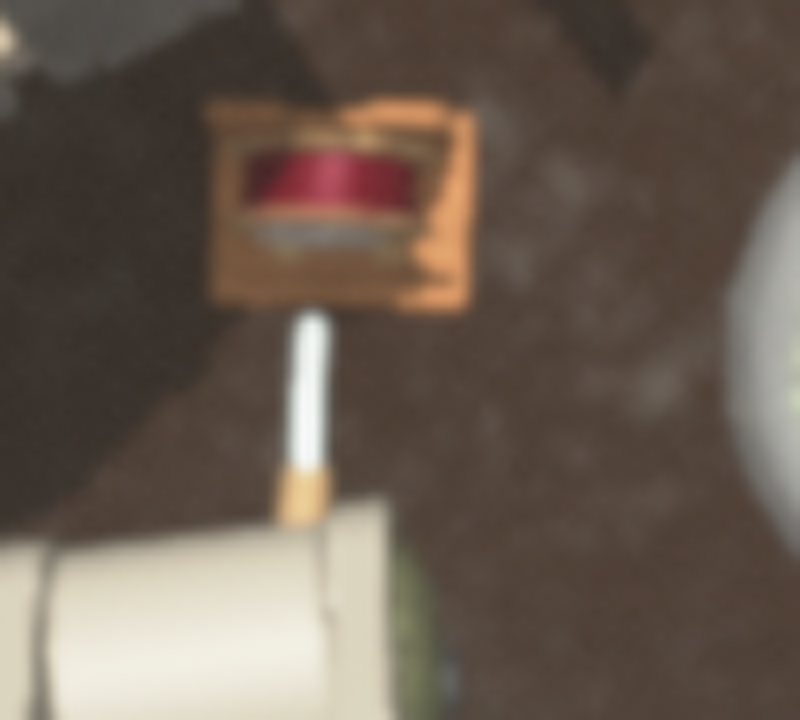

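Run:
```python
from h import *
t=load("t3"); s=load("s3")
def T(x,y): return ((x+.5)/8-.5+235,(y+.5)/8-.5+220)
def S(x,y): return ((x+.5)/8-.5+270,(y+.5)/8-.5+230)
print(tri(t,T(313,312),s,S(377,360)), 'collar/tube', tri(t,T(306,468),s,S(541,392)),'tipz56',onz(t,*T(313,312),56), onz(t,*T(306,468),56))
X=[500.9,169.5,56.1]; print('expected px',proj(t,X),T(313,312),proj(s,X),S(377,360))
X=[445,169.5,56.1]; print('expected px',proj(t,X),T(306,468),proj(s,X),S(541,392))
```

```text
(array([501.27928717, 169.23793479,  57.92768677]), np.float64(1.3673258889862991)) collar/tube (array([444.19362085, 170.04773304,  60.97164393]), np.float64(1.4317962615388398)) tipz56 [502.1211424  169.70157203  56.        ] [443.82541916 170.32405445  56.        ]
expected px [273.73742265 258.96609477] (273.6875, 258.5625) [316.52321396 275.23850875] (316.6875, 274.5625)
expected px [273.09910029 277.66997983] (272.8125, 278.0625) [337.27895688 280.10699743] (337.1875, 278.5625)
```

```bash
cat >> h.py <<'E'
def axline(c,u0,u1,v0,v1,vert=False,smax=60,vmin=150):
    """bright-white tube centroids per column (or row); fitted line"""
    hsv=cv2.cvtColor(c["pixels"],cv2.COLOR_RGB2HSV)
    m=((hsv[...,1]<smax)&(hsv[...,2]>vmin)).astype(float); w=m*hsv[...,2]
    out=[]
    if not vert:
        for u in range(u0,u1):
            k=w[v0:v1,u]
            if k.sum()>0: out.append((u,(k*np.arange(v0,v1)).sum()/k.sum(),(k>0).sum()))
    else:
        for v in range(v0,v1):
            k=w[v,u0:u1]
            if k.sum()>0: out.append(((k*np.arange(u0,u1)).sum()/k.sum(),v,(k>0).sum()))
    return np.array(out)
E
python3 - <<'E'
from h import *
t=load("t3"); s=load("s3")
a=axline(s,314,362,268,290); print(a.round(1).tolist())
b=axline(t,262,285,255,282,True); print(b.round(1).tolist())
a=a[a[:,2]>=3]
p=np.polyfit(a[:,0],a[:,1],1); print(p, np.polyval(p,[316.7,337.3,355]))
for X in ([500.9,169.5,56.1],[445,169.5,56.1],[395,169.5,56.1]): q=proj(s,X); print(q,np.polyval(p,q[0])-q[1])
E
```

```text
[[316.0, 275.0, 1.0], [317.0, 275.0, 5.0], [318.0, 274.9, 5.0], [319.0, 274.9, 5.0], [320.0, 275.0, 5.0], [321.0, 275.1, 5.0], [322.0, 275.9, 5.0], [323.0, 275.9, 5.0], [324.0, 276.0, 5.0], [325.0, 276.1, 5.0], [326.0, 276.5, 6.0], [327.0, 276.9, 5.0], [328.0, 277.0, 5.0], [329.0, 277.1, 5.0], [330.0, 277.5, 6.0], [331.0, 277.9, 5.0], [332.0, 278.0, 5.0], [333.0, 278.0, 5.0], [334.0, 278.5, 6.0], [335.0, 278.9, 5.0], [336.0, 278.9, 5.0], [337.0, 278.6, 4.0], [349.0, 282.9, 3.0], [350.0, 282.5, 4.0], [351.0, 282.5, 6.0], [352.0, 282.9, 5.0], [353.0, 283.0, 5.0], [354.0, 283.1, 5.0], [355.0, 283.5, 6.0], [356.0, 283.9, 5.0], [357.0, 281.9, 6.0], [358.0, 278.8, 6.0], [359.0, 268.5, 2.0], [360.0, 268.5, 2.0]]
[[273.5, 259.0, 2.0], [273.5, 260.0, 4.0], [273.5, 261.0, 4.0], [273.5, 262.0, 4.0], [273.5, 263.0, 4.0], [273.4, 264.0, 4.0], [273.4, 265.0, 4.0], [273.4, 266.0, 4.0], [273.0, 267.0, 5.0], [273.0, 268.0, 5.0], [273.0, 269.0, 5.0], [273.0, 270.0, 5.0], [273.0, 271.0, 5.0], [273.0, 272.0, 5.0], [272.9, 273.0, 5.0], [272.9, 274.0, 5.0], [272.9, 275.0, 5.0], [272.9, 276.0, 5.0], [272.9, 277.0, 5.0], [272.5, 278.0, 4.0]]
[  0.21056335 207.97195781] [274.65736939 278.99497431 282.72194553]
[316.52321396 275.23850875] -0.6183640188662594
[337.27895688 280.10699743] -1.1164540367961422
[356.41589715 284.59577809] -1.5756965204982407
```

```bash
python3 -m handwheel '[{"grip":10,"tx":0,"ty":7,"tz":-1.6,"wx":0,"wy":0,"wz":0},{"grip":10,"tx":12,"ty":0,"tz":0,"wx":0,"wy":-0.003,"wz":0},{"grip":10,"tx":12,"ty":0,"tz":0,"wx":0,"wy":0,"wz":0},{"grip":10,"tx":0,"ty":0,"tz":0,"wx":0,"wy":0,"wz":0}]' 100
python3 - <<'E'
from h import *
plan([396,168.3,38.3])
crop(snap("scene","s4"),"s4c",270,350,230,310,10)
crop(snap("top","t4"),"t4c",245,315,220,290,10)
E
```

```text
time_s: 3.27
eef_pos: [390.7, 170.0, 38.1]
ee_rot: [0.707, -0.707, -0.002, 0.001]
force: [-0.4, -0.1, -0.8]
grip_width: 0.24
tcp [390.7 170.   38.1] yaw 0.22 pitchx 0.11 roll 0.01 F [-0.4 -0.1 -0.8] grip 20.5 t 3.27
tool delta [ 5.3 -0.1 -1.7]
```

View pics/s4c.png

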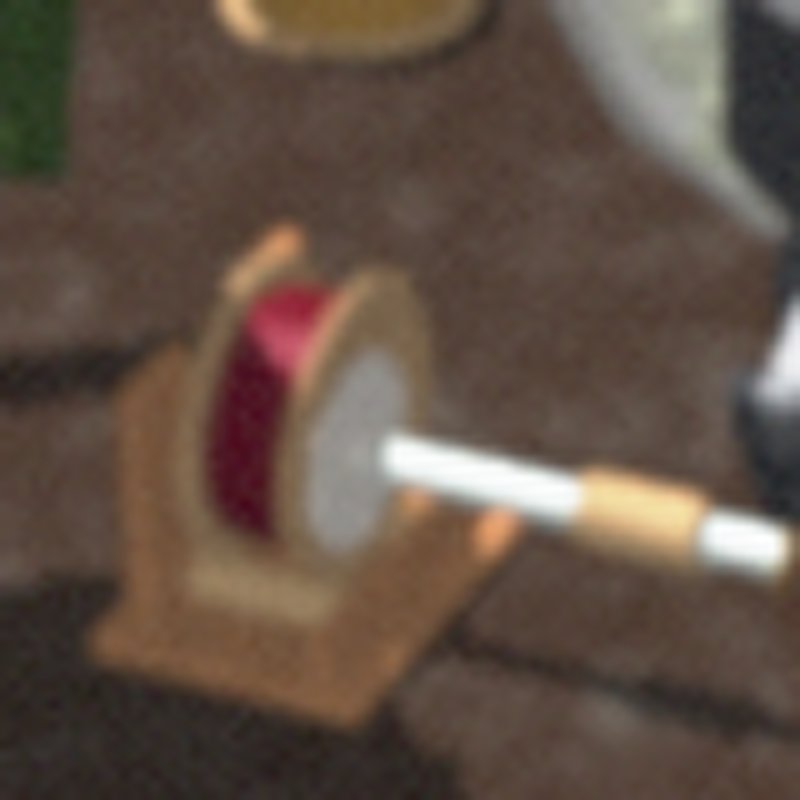

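View pics/t4c.png

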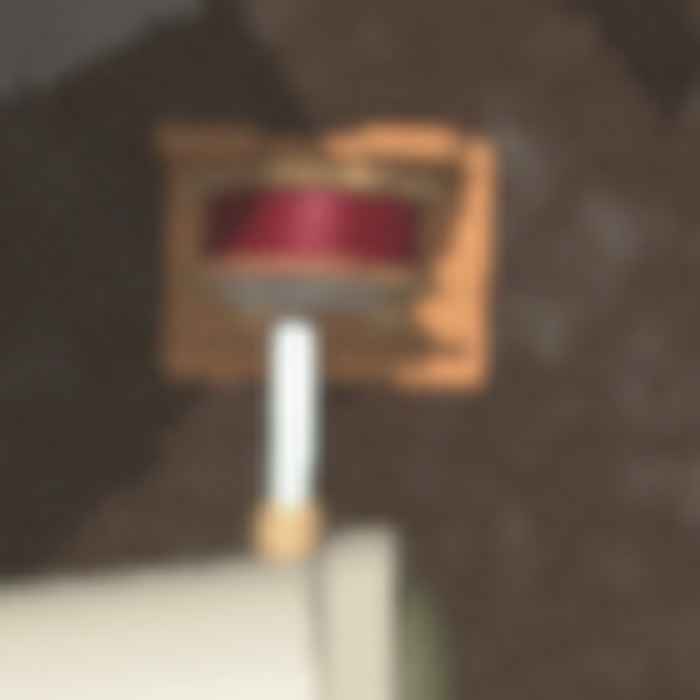

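```bash
python3 -m handwheel '[{"grip":10,"tx":0,"ty":1.5,"tz":-1.2,"wx":0,"wy":0.003,"wz":0},{"grip":10,"tx":3,"ty":0,"tz":0,"wx":0,"wy":0,"wz":0},{"grip":10,"tx":0,"ty":0,"tz":0,"wx":0,"wy":0,"wz":0}]' 100
python3 -c "
from h import *
plan([396,168.7,36.5])"
python3 -m handwheel '[{"grip":10,"tx":2,"ty":0,"tz":0,"wx":0,"wy":0,"wz":0},{"grip":10,"tx":0,"ty":0,"tz":0,"wx":0,"wy":0,"wz":0}]' 100
python3 -m handwheel '[{"grip":10,"tx":2,"ty":0,"tz":0,"wx":0,"wy":0,"wz":0},{"grip":10,"tx":0,"ty":0,"tz":0,"wx":0,"wy":0,"wz":0}]' 100
```

```text
time_s: 3.62
eef_pos: [392.0, 168.1, 36.7]
ee_rot: [0.707, -0.707, 0.0, -0.0]
force: [-0.1, -0.0, -1.5]
grip_width: 0.238
tcp [392.  168.1  36.7] yaw -0.01 pitchx 0.0 roll 0.0 F [-0.1 -0.  -1.5] grip 20.3 t 3.62
tool delta [4.  0.2 0.6]
time_s: 3.78
eef_pos: [394.2, 168.1, 36.9]
ee_rot: [0.707, -0.707, -0.0, -0.0]
force: [-0.8, 0.8, -1.2]
grip_width: 0.237
time_s: 3.95
eef_pos: [396.3, 168.1, 36.9]
ee_rot: [0.707, -0.707, -0.0, -0.0]
force: [0.5, -0.3, 0.2]
grip_width: 0.237
```

```bash
for i in 1; do python3 -m handwheel '[{"grip":10,"tx":2,"ty":0,"tz":0.3,"wx":0,"wy":0,"wz":0},{"grip":10,"tx":0,"ty":0,"tz":0,"wx":0,"wy":0,"wz":0}]' 100;  python3 -m handwheel '[{"grip":10,"tx":2,"ty":0,"tz":0,"wx":0,"wy":0,"wz":0},{"grip":10,"tx":0,"ty":0,"tz":0,"wx":0,"wy":0,"wz":0}]' 100; done
python3 - <<'E'
from h import *
plan([396,168.3,36.5])
crop(snap("scene","s5"),"s5c",270,350,230,310,10)
crop(snap("top","t5"),"t5c",245,315,220,290,10)
E
```

```text
time_s: 4.12
eef_pos: [398.1, 168.4, 36.8]
ee_rot: [0.707, -0.707, 0.0, -0.0]
force: [0.2, 0.1, -0.4]
grip_width: 0.242
time_s: 4.28
eef_pos: [400.1, 168.4, 36.8]
ee_rot: [0.707, -0.707, 0.0, -0.0]
force: [-1.4, -0.5, -1.1]
grip_width: 0.236
tcp [400.1 168.4  36.8] yaw -0.01 pitchx -0.0 roll 0.0 F [-1.4 -0.5 -1.1] grip 20.1 t 4.28
tool delta [-4.1  0.3 -0.1]
```

View pics/s5c.png

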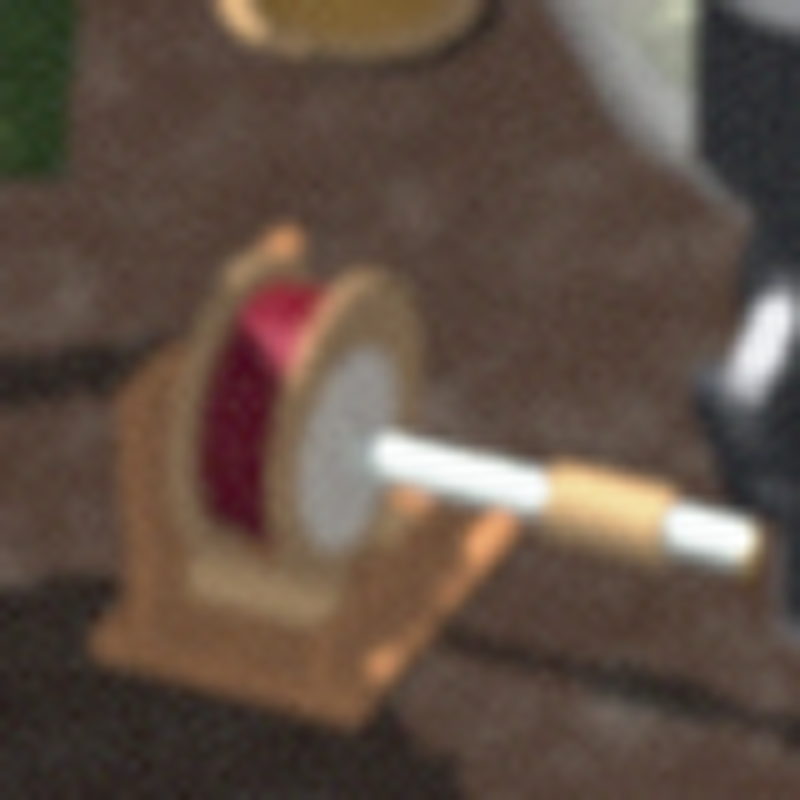

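View pics/t5c.png

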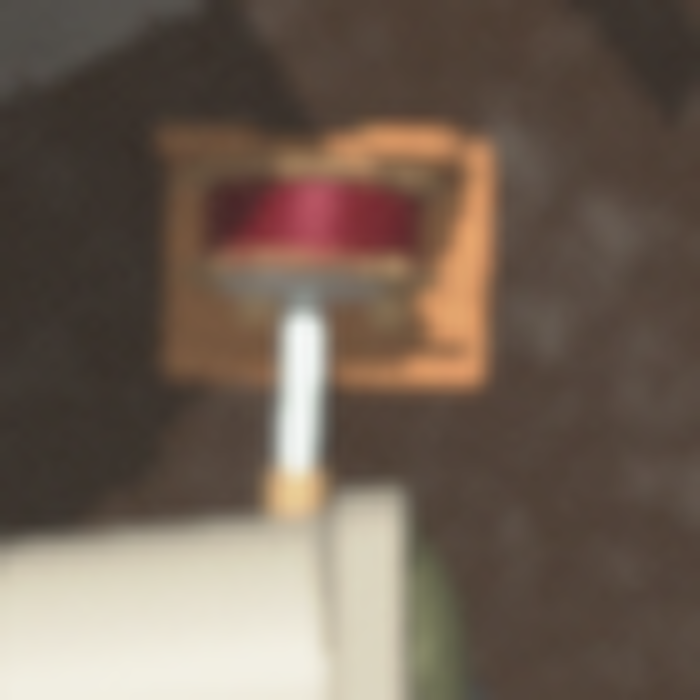

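Run:
```python
from h import *
for n in ("s4","s5"):
    c=load(n); im=c["pixels"][260:295,292:330].astype(float)
    im=np.clip((im-60)*1.8,0,255).astype(np.uint8)
    cv2.imwrite(f"pics/{n}z.png",cv2.resize(im[:,:,::-1],None,fx=16,fy=16,interpolation=cv2.INTER_CUBIC))
a=cv2.imread("pics/s4z.png");b=cv2.imread("pics/s5z.png"); cv2.imwrite("pics/z45.png",cv2.resize(np.hstack([a,b]),(800,368)))
```

```text
(no output)
```

View pics/z45.png

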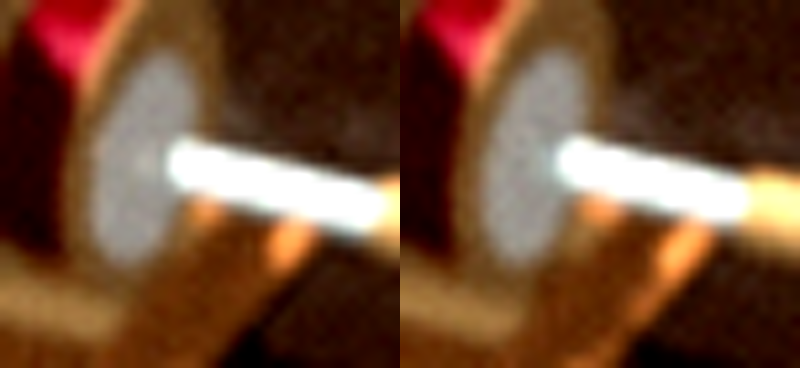

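```bash
python3 -m handwheel '[{"grip":10,"tx":2,"ty":0,"tz":0,"wx":0,"wy":0,"wz":0},{"grip":10,"tx":0,"ty":0,"tz":0,"wx":0,"wy":0,"wz":0}]' 100;  python3 -m handwheel '[{"grip":10,"tx":2,"ty":0,"tz":0,"wx":0,"wy":0,"wz":0},{"grip":10,"tx":0,"ty":0,"tz":0,"wx":0,"wy":0,"wz":0}]' 100
```

```text
time_s: 4.55
eef_pos: [402.2, 168.4, 36.8]
ee_rot: [0.707, -0.707, 0.0, -0.0]
force: [-1.2, 0.8, -0.7]
grip_width: 0.238
time_s: 4.72
eef_pos: [403.3, 168.4, 36.6]
ee_rot: [-0.707, 0.707, -0.001, -0.001]
force: [-4.4, 1.7, 1.3]
grip_width: 0.239
```

Run:
```python
from h import *
s=snap("scene","s6"); t=snap("top","t6")
im=[]
for c,(u,v) in ((s,(285,255)),(t,(255,232))):
    a=c["pixels"][v:v+40,u:u+44].astype(float); a=np.clip((a-60)*1.8,0,255).astype(np.uint8)
    im.append(cv2.resize(a[:,:,::-1],None,fx=9,fy=9,interpolation=cv2.INTER_CUBIC))
cv2.imwrite("pics/z6.png",np.hstack(im))
print(sense()["force"],sense()["wrist_torque"])
```

```text
[-4.30031472  0.83108632  0.41947014] [0.13457292 0.62520215 0.05609417]
```

View pics/z6.png

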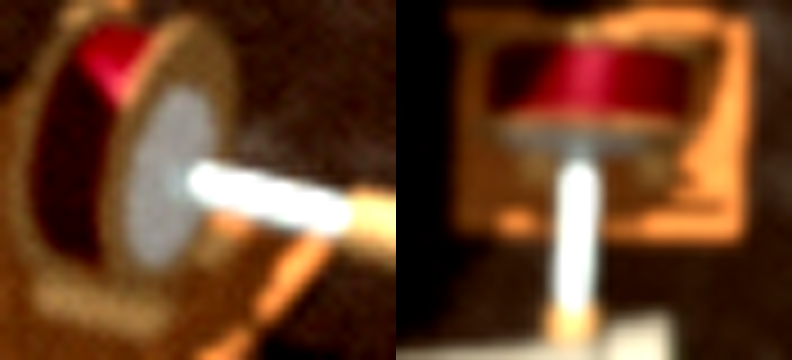

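```bash
python3 -m handwheel '[{"grip":10,"tx":-1.5,"ty":0,"tz":0,"wx":0,"wy":0,"wz":0},{"grip":10,"tx":0,"ty":-1.5,"tz":1.2,"wx":0,"wy":0,"wz":0},{"grip":10,"tx":1.5,"ty":0,"tz":0,"wx":0,"wy":0,"wz":0},{"grip":10,"tx":0,"ty":0,"tz":0,"wx":0,"wy":0,"wz":0}]' 100;  python3 -m handwheel '[{"grip":10,"tx":1,"ty":0,"tz":0,"wx":0,"wy":0,"wz":0},{"grip":10,"tx":0,"ty":0,"tz":0,"wx":0,"wy":0,"wz":0}]' 100
```

```text
time_s: 5.15
eef_pos: [404.6, 169.6, 38.5]
ee_rot: [0.707, -0.707, -0.0, -0.001]
force: [-0.2, 0.1, -0.5]
grip_width: 0.236
time_s: 5.32
eef_pos: [405.2, 169.5, 38.3]
ee_rot: [0.707, -0.707, -0.0, -0.0]
force: [-0.3, 0.4, -2.0]
grip_width: 0.242
```

Force has dropped and x has gone past the contact point, so this looks like the bore. I'll advance a little.

```bash
python3 -m handwheel '[{"grip":10,"tx":2,"ty":0,"tz":0,"wx":0,"wy":0,"wz":0},{"grip":10,"tx":0,"ty":0,"tz":0,"wx":0,"wy":0,"wz":0}]' 100;  python3 -m handwheel '[{"grip":10,"tx":2,"ty":0,"tz":0,"wx":0,"wy":0,"wz":0},{"grip":10,"tx":0,"ty":0,"tz":0,"wx":0,"wy":0,"wz":0}]' 100
```

```text
time_s: 5.48
eef_pos: [407.3, 169.5, 38.3]
ee_rot: [0.707, -0.707, -0.0, -0.0]
force: [-0.3, -0.0, -1.1]
grip_width: 0.242
time_s: 5.65
eef_pos: [409.3, 169.5, 38.3]
ee_rot: [0.707, -0.707, -0.0, -0.0]
force: [0.2, 0.3, -1.1]
grip_width: 0.241
```

```bash
python3 -m handwheel '[{"grip":10,"tx":4,"ty":0,"tz":0,"wx":0,"wy":0,"wz":0},{"grip":10,"tx":4,"ty":0,"tz":0,"wx":0,"wy":0,"wz":0},{"grip":10,"tx":0,"ty":0,"tz":0,"wx":0,"wy":0,"wz":0}]' 100;  python3 -m handwheel '[{"grip":10,"tx":4,"ty":0,"tz":0,"wx":0,"wy":0,"wz":0},{"grip":10,"tx":4,"ty":0,"tz":0,"wx":0,"wy":0,"wz":0},{"grip":10,"tx":0,"ty":0,"tz":0,"wx":0,"wy":0,"wz":0}]' 100
```

```text
time_s: 5.9
eef_pos: [417.9, 169.5, 38.4]
ee_rot: [0.707, -0.707, -0.0, -0.001]
force: [0.0, -0.9, -1.6]
grip_width: 0.239
time_s: 6.15
eef_pos: [425.8, 169.5, 38.4]
ee_rot: [0.707, -0.707, -0.0, -0.0]
force: [-0.1, 0.0, -0.9]
grip_width: 0.242
```

Run:
```python
from h import *
plan([450,169.5,38.3]); print(sense()["wrist_torque"].round(2))
```

```text
tcp [425.8 169.5  38.4] yaw -0.03 pitchx 0.04 roll 0.0 F [-0.1  0.  -0.9] grip 20.7 t 6.15
tool delta [24.2  0.1  0. ]
[-0.01 -0.   -0.03]
```

```bash
python3 -m handwheel '[{"grip":10,"tx":4,"ty":0,"tz":0,"wx":0,"wy":0,"wz":0},{"grip":10,"tx":4,"ty":0,"tz":0,"wx":0,"wy":0,"wz":0},{"grip":10,"tx":0,"ty":0,"tz":0,"wx":0,"wy":0,"wz":0}]' 100;  python3 -m handwheel '[{"grip":10,"tx":4,"ty":0,"tz":0,"wx":0,"wy":0,"wz":0},{"grip":10,"tx":4,"ty":0,"tz":0,"wx":0,"wy":0,"wz":0},{"grip":10,"tx":0,"ty":0,"tz":0,"wx":0,"wy":0,"wz":0}]' 100;  python3 -m handwheel '[{"grip":10,"tx":4,"ty":0,"tz":0,"wx":0,"wy":0,"wz":0},{"grip":10,"tx":4,"ty":0,"tz":0,"wx":0,"wy":0,"wz":0},{"grip":10,"tx":0,"ty":0,"tz":0,"wx":0,"wy":0,"wz":0}]' 100
python3 - <<'E'
from h import *
s=snap("scene","s7"); t=snap("top","t7")
im=[]
for c,(u,v) in ((s,(280,250)),(t,(255,225))):
    a=c["pixels"][v:v+48,u:u+50]
    im.append(cv2.resize(a[:,:,::-1],None,fx=8,fy=8,interpolation=cv2.INTER_CUBIC))
cv2.imwrite("pics/z7.png",np.hstack(im))
E
```

```text
time_s: 6.4
eef_pos: [433.8, 169.5, 38.4]
ee_rot: [0.707, -0.707, -0.0, -0.0]
force: [-0.4, 0.3, -1.0]
grip_width: 0.24
time_s: 6.65
eef_pos: [441.8, 169.5, 38.4]
ee_rot: [0.707, -0.707, -0.0, -0.0]
force: [-0.5, -0.9, -0.6]
grip_width: 0.234
time_s: 6.9
eef_pos: [449.7, 169.5, 38.4]
ee_rot: [0.707, -0.707, -0.0, -0.0]
force: [0.5, 0.3, -0.7]
grip_width: 0.242
```

View pics/z7.png

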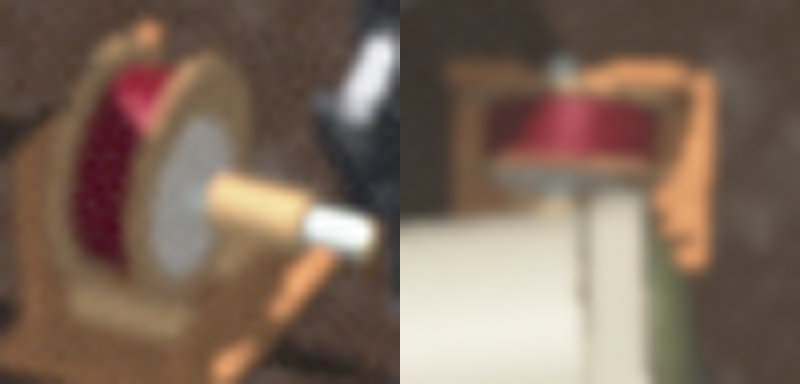

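The axle is threaded. The nose shows beyond the back rest at about (562,70) in the right panel, and the collar has a few mm left to go. I advance gently until it touches.

```bash
python3 -m handwheel '[{"grip":10,"tx":2,"ty":0,"tz":0,"wx":0,"wy":0,"wz":0},{"grip":10,"tx":1.5,"ty":0,"tz":0,"wx":0,"wy":0,"wz":0},{"grip":10,"tx":0,"ty":0,"tz":0,"wx":0,"wy":0,"wz":0}]' 100;  python3 -m handwheel '[{"grip":10,"tx":1.5,"ty":0,"tz":0,"wx":0,"wy":0,"wz":0},{"grip":10,"tx":0,"ty":0,"tz":0,"wx":0,"wy":0,"wz":0}]' 100;  python3 -m handwheel '[{"grip":10,"tx":1.5,"ty":0,"tz":0,"wx":0,"wy":0,"wz":0},{"grip":10,"tx":0,"ty":0,"tz":0,"wx":0,"wy":0,"wz":0}]' 100
```

```text
time_s: 7.25
eef_pos: [452.7, 169.5, 38.3]
ee_rot: [0.707, -0.707, 0.0, -0.0]
force: [-0.4, 0.1, -2.2]
grip_width: 0.239
time_s: 7.42
eef_pos: [454.1, 169.5, 38.3]
ee_rot: [0.707, -0.707, 0.0, -0.0]
force: [0.4, 1.4, -0.6]
grip_width: 0.244
time_s: 7.58
eef_pos: [455.6, 169.5, 38.3]
ee_rot: [0.707, -0.707, 0.0, -0.0]
force: [-0.4, -0.6, -1.4]
grip_width: 0.242
```

```bash
python3 -m handwheel '[{"grip":10,"tx":1.5,"ty":0,"tz":0,"wx":0,"wy":0,"wz":0},{"grip":10,"tx":0,"ty":0,"tz":0,"wx":0,"wy":0,"wz":0}]' 100;  python3 -m handwheel '[{"grip":10,"tx":1.5,"ty":0,"tz":0,"wx":0,"wy":0,"wz":0},{"grip":10,"tx":0,"ty":0,"tz":0,"wx":0,"wy":0,"wz":0}]' 100
```

```text
time_s: 7.75
eef_pos: [457.2, 169.5, 38.3]
ee_rot: [0.707, -0.707, 0.0, -0.0]
force: [0.3, 0.0, -1.1]
grip_width: 0.248
time_s: 7.92
eef_pos: [457.6, 169.6, 38.0]
ee_rot: [-0.707, 0.707, -0.001, -0.001]
force: [-3.9, 1.0, 0.3]
grip_width: 0.242
```

```bash
python3 -m handwheel '[{"grip":10,"tx":-1,"ty":0,"tz":0,"wx":0,"wy":0,"wz":0},{"grip":10,"tx":0,"ty":-2,"tz":0,"wx":0,"wy":0,"wz":-0.01},{"grip":10,"tx":0,"ty":-3,"tz":0,"wx":0,"wy":0,"wz":-0.02},{"grip":10,"tx":0,"ty":-3,"tz":0,"wx":0,"wy":0,"wz":-0.02},{"grip":10,"tx":0,"ty":-3,"tz":0,"wx":0,"wy":0,"wz":0},{"grip":10,"tx":0,"ty":0,"tz":0,"wx":0,"wy":0,"wz":0}]' 120
python3 - <<'E'
from h import *
plan([457,169.5,300]); print(sense()["wrist_torque"].round(2))
s=snap("scene","s8"); t=snap("top","t8")
im=[]
for c,(u,v) in ((s,(280,240)),(t,(255,220))):
    a=c["pixels"][v:v+50,u:u+50]
    im.append(cv2.resize(a[:,:,::-1],None,fx=8,fy=8,interpolation=cv2.INTER_CUBIC))
cv2.imwrite("pics/z8.png",np.hstack(im))
E
```

```text
time_s: 8.42
eef_pos: [457.3, 169.6, 50.1]
ee_rot: [0.707, -0.707, -0.018, -0.018]
force: [-0.6, -0.0, -3.3]
grip_width: 0.235
tcp [457.3 169.6  50.1] yaw -0.01 pitchx 2.94 roll 0.01 F [-0.6 -0.  -3.3] grip 20.0 t 8.42
tool delta [ 1.250e+01 -2.496e+02 -1.000e-01]
[-0.05  0.27 -0.07]
```

View pics/z8.png

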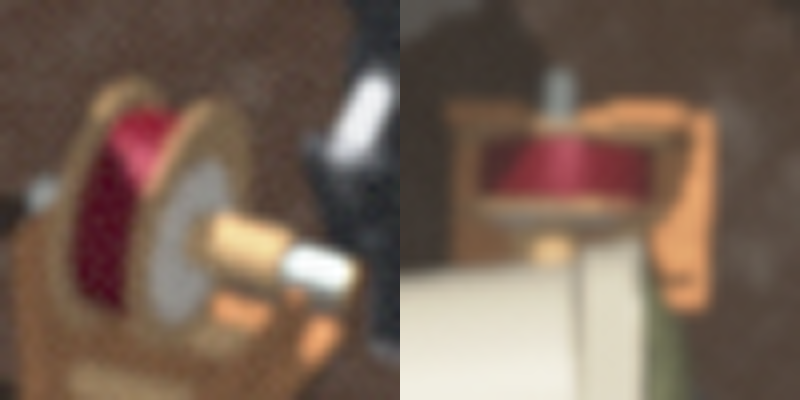

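```bash
python3 -m handwheel '[{"grip":10,"tx":0.5,"ty":-12,"tz":0,"wx":0,"wy":0,"wz":0},{"grip":10,"tx":1,"ty":-22,"tz":0,"wx":0,"wy":0,"wz":0},{"grip":10,"tx":1.5,"ty":-30,"tz":0,"wx":0,"wy":0,"wz":0},{"grip":10,"tx":1.5,"ty":-32,"tz":0,"wx":0,"wy":0,"wz":0},{"grip":10,"tx":1.5,"ty":-32,"tz":0,"wx":0,"wy":0,"wz":0},{"grip":10,"tx":1.5,"ty":-32,"tz":0,"wx":0,"wy":0,"wz":0},{"grip":10,"tx":1.5,"ty":-32,"tz":0,"wx":0,"wy":0,"wz":0},{"grip":10,"tx":1.5,"ty":-30,"tz":0,"wx":0,"wy":0,"wz":0},{"grip":10,"tx":1,"ty":-20,"tz":0,"wx":0,"wy":0,"wz":0},{"grip":10,"tx":0,"ty":-10,"tz":0,"wx":0,"wy":0,"wz":0}]' 120
python3 - <<'E'
from h import *
plan([457,169.5,300]); print(sense()["wrist_torque"].round(2))
s=snap("scene","s9"); crop(s,"s9c",240,400,160,300,5)
E
```

```text
time_s: 9.35
eef_pos: [456.7, 169.6, 304.2]
ee_rot: [0.707, -0.707, -0.019, -0.019]
force: [-0.0, -0.6, -4.0]
grip_width: 0.231
tcp [456.7 169.6 304.2] yaw -0.02 pitchx 3.1 roll 0.03 F [-0.  -0.6 -4. ] grip 19.7 t 9.35
tool delta [ 0.1  4.3 -0.1]
[ 0.01  0.22 -0.  ]
```

View pics/s9c.png

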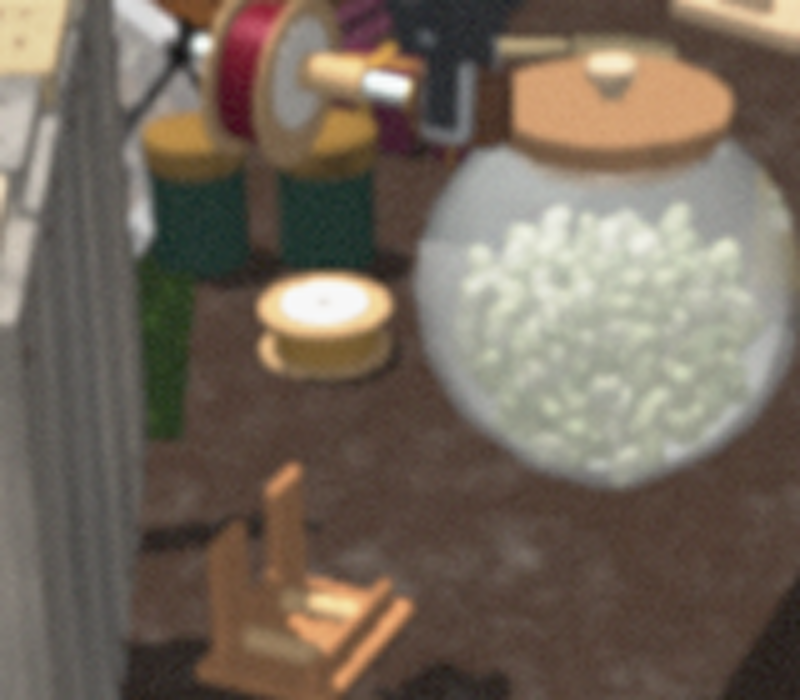

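```bash
python3 -m handwheel '[{"grip":10,"tx":0,"ty":0,"tz":-12,"wx":0,"wy":0,"wz":0},{"grip":10,"tx":0,"ty":0,"tz":-24,"wx":0,"wy":0,"wz":0},{"grip":10,"tx":0,"ty":0,"tz":-34,"wx":0,"wy":0,"wz":0},{"grip":10,"tx":0,"ty":0,"tz":-36,"wx":0,"wy":0,"wz":0},{"grip":10,"tx":0,"ty":0,"tz":-36,"wx":0,"wy":0,"wz":0},{"grip":10,"tx":0,"ty":0,"tz":-36,"wx":0,"wy":0,"wz":0},{"grip":10,"tx":0,"ty":0,"tz":-36,"wx":0,"wy":0,"wz":0},{"grip":10,"tx":0,"ty":0,"tz":-36,"wx":0,"wy":0,"wz":0},{"grip":10,"tx":0,"ty":0,"tz":-36,"wx":0,"wy":0,"wz":0},{"grip":10,"tx":0,"ty":0,"tz":-36,"wx":0,"wy":0,"wz":0}]' 120
python3 -m handwheel '[{"grip":10,"tx":-2,"ty":0,"tz":-36,"wx":0,"wy":0,"wz":0},{"grip":10,"tx":-2,"ty":0,"tz":-36,"wx":0,"wy":0.02,"wz":0},{"grip":10,"tx":-2,"ty":0,"tz":-36,"wx":0,"wy":0.025,"wz":0},{"grip":10,"tx":0,"ty":0,"tz":-30,"wx":0,"wy":0.028,"wz":0},{"grip":10,"tx":0,"ty":0,"tz":-22,"wx":0,"wy":0,"wz":0},{"grip":10,"tx":0,"ty":0,"tz":-12,"wx":0,"wy":0,"wz":0},{"grip":10,"tx":0,"ty":0,"tz":-4,"wx":0,"wy":0,"wz":0},{"grip":10,"tx":0,"ty":0,"tz":0,"wx":0,"wy":0,"wz":0}]' 120
python3 - <<'E'
from h import *
plan([446.3,-331.8,300]); print(sense()["wrist_torque"].round(2))
s=snap("scene","s10"); t=snap("top","t10"); crop(t,"t10c",395,495,190,290,8)
E
```

```text
time_s: 10.23
eef_pos: [455.2, -154.1, 299.9]
ee_rot: [0.707, -0.706, -0.017, -0.017]
force: [0.5, -0.2, -2.9]
grip_width: 0.239
time_s: 10.9
eef_pos: [444.9, -328.2, 299.9]
ee_rot: [0.708, -0.705, 0.009, -0.043]
force: [-0.0, 0.4, -2.2]
grip_width: 0.244
tcp [ 444.9 -328.2  299.9] yaw -4.23 pitchx 2.78 roll 0.29 F [-0.   0.4 -2.2] grip 20.8 t 10.9
tool delta [ 1.6  0.  -3.5]
[-0.01  0.2   0.02]
```

View pics/s10.png

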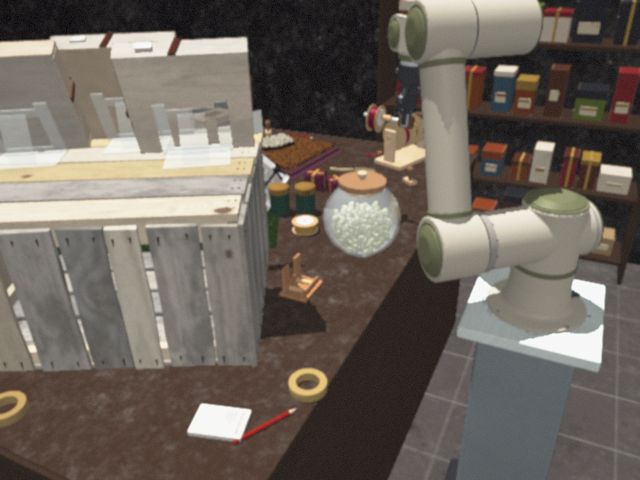

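View pics/t10c.png

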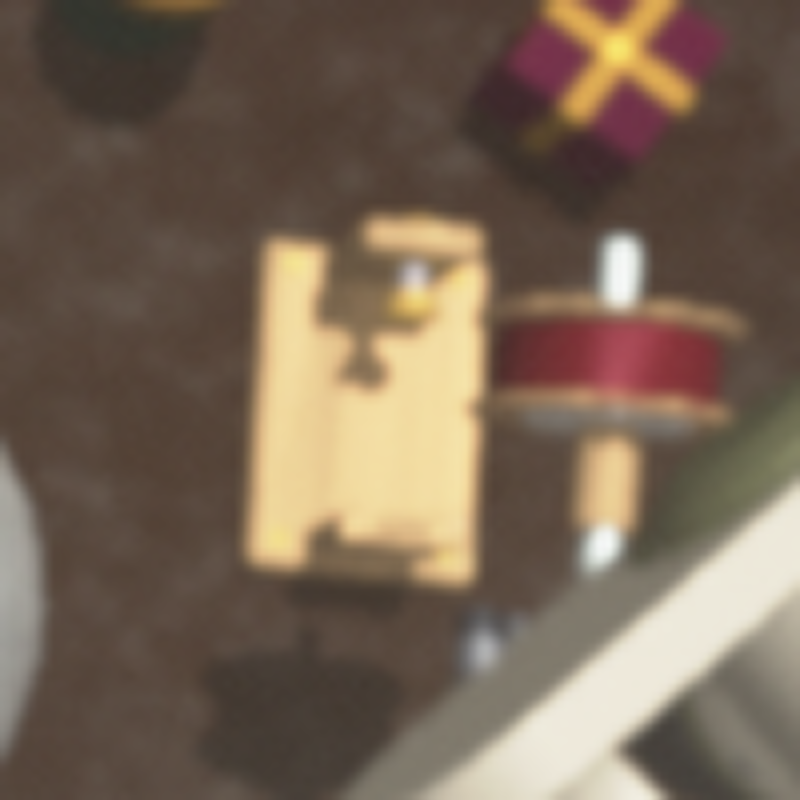

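Run:
```python
from h import *
t=load("t10")
c0=np.array([571.1,-341.4]); 
im=cv2.resize(t["pixels"][190:290,395:495,::-1],None,fx=8,fy=8,interpolation=cv2.INTER_CUBIC)
def C(p): return tuple(int(round(k)) for k in ((p[0]+.5-395)*8-.5,(p[1]+.5-190)*8-.5))
y=np.radians(-4.3); Rz=np.array([[np.cos(y),-np.sin(y)],[np.sin(y),np.cos(y)]])
W=lambda x,yy,z: np.r_[c0+Rz@[x,yy],z]
for nm,pts,col in (("base",[(-64,-43,12),(-64,43,12),(64,43,12),(64,-43,12)],(0,255,0)),("front",[(-58,-22,70),(-58,22,70),(-48,22,70),(-48,-22,70)],(255,0,0)),("rear",[(49,-22,81),(49,22,81),(61,22,81),(61,-22,81)],(0,0,255)),("cup",[(27,0,66),(33,0,66)],(255,0,255))):
    q=[C(proj(t,W(*p))) for p in pts]; print(nm,q)
    cv2.polylines(im,[np.array(q)],True,col,1)
cv2.imwrite("pics/t10o.png",im)
```

```text
base [(470, 585), (246, 564), (265, 240), (486, 260)]
front [(460, 549), (341, 538), (342, 511), (461, 522)]
rear [(482, 259), (364, 249), (365, 217), (484, 228)]
cup [(409, 319), (410, 303)]
```

View pics/t10o.png

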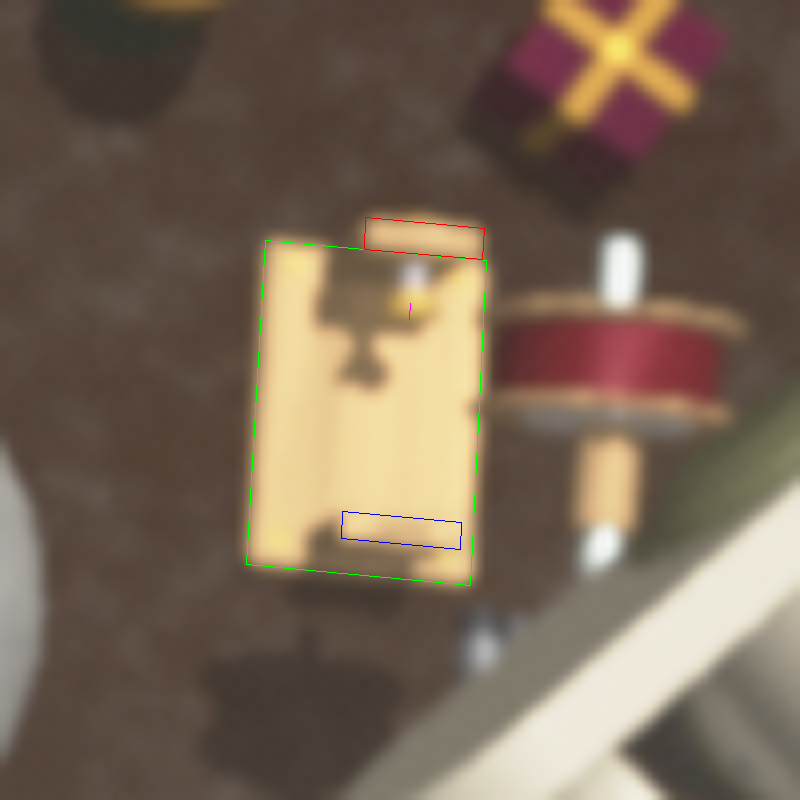

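Run:
```python
from h import *
t=load("t10"); p,R,s=pose()
def C(q): return ((q[0]+.5-395)*8-.5,(q[1]+.5-190)*8-.5)
for d in (0,31,56,80,88):  # tip, ..., tube/collar at 56 back, collar/neck 88
    X=p+R@np.array([136-d,-10.5,0]); print(d,X.round(1),np.round(C(proj(t,X)),1))
```

```text
0 [ 580.3 -336.9  318. ] [617.6 235. ]
31 [ 549.4 -334.7  316.5] [612.  335.9]
56 [ 524.5 -332.9  315.2] [607.4 417.7]
80 [ 500.6 -331.1  314. ] [603.  496.6]
88 [ 492.6 -330.6  313.6] [601.6 523. ]
```

```bash
cat >> h.py <<'E'
CH=np.array([571.1,-340.5]); YAW=-4.3
def Rt(pitch_down,yaw=YAW):
    # tool x forward (yaw), y down, z left ; pitch_down deg nose-down
    y=np.radians(yaw); B=np.array([[np.cos(y),0,-np.sin(y)],[np.sin(y),0,np.cos(y)],[0,-1,0]]).astype(float)
    return B@Ro.from_rotvec([0,0,np.radians(pitch_down)]).as_matrix()
def tcp_for(tip_s,tip_z,pd,L=136,H=10.5):
    y=np.radians(YAW); h=np.array([np.cos(y),np.sin(y)])
    return np.r_[CH+tip_s*h,tip_z]-Rt(pd)@np.array([L,-H,0])
def goto(tip_s,tip_z,pd):
    T=tcp_for(tip_s,tip_z,pd); p,R,s=pose()
    print("target",T.round(1)); plan(T); print("rotvec tool", Ro.from_matrix(R.T@Rt(pd)).as_rotvec().round(3))
E
python3 - <<'E'
from h import *
print(Rt(0),Rt(5)[:,0])
s=load("s9")
p=np.array([456.7,169.6,304.2]); R=Rt(-3.1,0)
for d in (0,56,88,112): 
    q=proj(s,p+R@[136-d,-10.5,0]); print(d,((q-[240,160]+.5)*5-.5).round(1))
goto(20,90,0)
E
```

```text
[[ 0.99718513  0.          0.07497873]
 [-0.07497873  0.          0.99718513]
 [ 0.         -1.          0.        ]] [ 0.99339054 -0.07469341 -0.08715574]
0 [192.4  46.3]
56 [300.8  69.6]
88 [364.4  83.2]
112 [412.8  93.6]
target [ 455.4 -331.8   79.5]
tcp [ 445.3 -327.1  300.8] yaw -4.14 pitchx 2.84 roll 0.25 F [-0.3  0.4 -2.5] grip 20.0 t 11.0
tool delta [ -0.6 221.5  -4.9]
rotvec tool [-0.004  0.003  0.05 ]
```

```bash
python3 -m handwheel '[{"grip":10,"tx":0,"ty":0,"tz":0,"wx":-0.004,"wy":0.003,"wz":0.025},{"grip":10,"tx":3,"ty":10,"tz":-2,"wx":0,"wy":0,"wz":0.025},{"grip":10,"tx":3,"ty":20,"tz":-2,"wx":0,"wy":0,"wz":0},{"grip":10,"tx":3,"ty":30,"tz":0,"wx":0,"wy":0,"wz":0},{"grip":10,"tx":1,"ty":35,"tz":0,"wx":0,"wy":0,"wz":0},{"grip":10,"tx":0,"ty":35,"tz":0,"wx":0,"wy":0,"wz":0},{"grip":10,"tx":0,"ty":30,"tz":0,"wx":0,"wy":0,"wz":0},{"grip":10,"tx":0,"ty":20,"tz":0,"wx":0,"wy":0,"wz":0},{"grip":10,"tx":0,"ty":5,"tz":0,"wx":0,"wy":0,"wz":0},{"grip":10,"tx":0,"ty":0,"tz":0,"wx":0,"wy":0,"wz":0}]' 120
python3 - <<'E'
from h import *
goto(20,90,0)
s=snap("scene","s11"); t=snap("top","t11"); crop(t,"t11c",405,485,200,280,8); crop(s,"s11c",320,440,150,240,6)
E
```

```text
time_s: 11.83
eef_pos: [455.0, -332.1, 115.4]
ee_rot: [0.707, -0.706, 0.027, -0.026]
force: [-0.1, 0.6, -2.5]
grip_width: 0.235
target [ 455.4 -331.8   79.5]
tcp [ 455.  -332.1  115.4] yaw -4.31 pitchx -0.12 roll 0.06 F [-0.1  0.6 -2.5] grip 20.1 t 11.83
tool delta [ 0.5 35.9  0.3]
rotvec tool [-0.001 -0.    -0.002]
```

View pics/t11c.png

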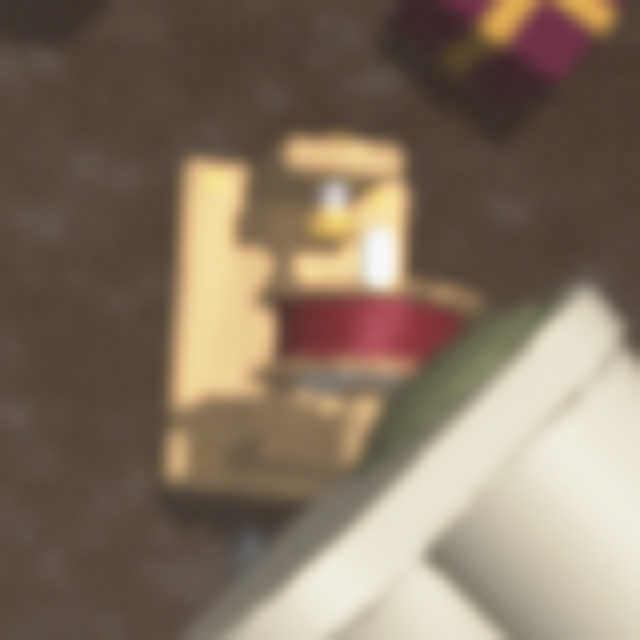

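View pics/s11c.png

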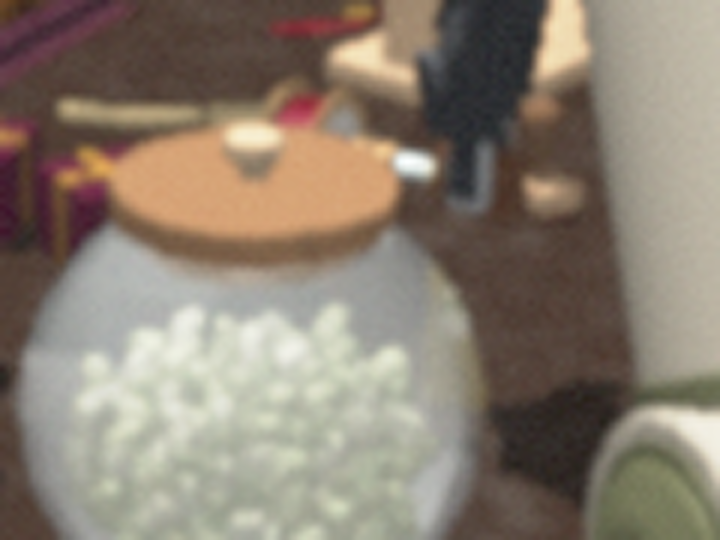

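Run:
```python
from h import *
t=load("t11"); p,R,s=pose()
def C(q): return np.round(((q[0]+.5-405)*8-.5,(q[1]+.5-200)*8-.5),1)
X=p+R@np.array([136,-10.5,0]); print(X.round(1),C(proj(t,X)),C(proj(t,p+R@np.array([116,-10.5,0]))))
y=np.radians(YAW);h=np.array([np.cos(y),np.sin(y)])
print('cup',[C(proj(t,np.r_[CH+k*h,66])) for k in(27,33)])
b=axline(t,450,458,226,238,True,smax=70,vmin=190); print([(C(q[:2]).tolist(),q[2]) for q in b])
hsv=cv2.cvtColor(t["pixels"],cv2.COLOR_RGB2HSV)
for v in range(222,232): print(v,hsv[v,441:452].tolist())
```

```text
[ 591.4 -343.5  128.4] [377.9 227.7] [375.1 282.8]
cup [array([326.4, 239. ]), array([327.2, 223.3])]
[([379.5, 227.5], np.float64(3.0)), ([379.6, 235.5], np.float64(5.0)), ([379.6, 243.5], np.float64(5.0)), ([379.6, 251.5], np.float64(5.0)), ([379.6, 259.5], np.float64(5.0)), ([379.6, 267.5], np.float64(5.0)), ([379.6, 275.5], np.float64(5.0)), ([376.0, 283.5], np.float64(4.0))]
222 [[17, 93, 112], [17, 94, 117], [17, 102, 123], [18, 93, 132], [16, 74, 145], [16, 60, 162], [16, 63, 166], [17, 86, 161], [18, 102, 158], [17, 103, 158], [17, 104, 169]]
223 [[16, 87, 105], [17, 94, 106], [17, 90, 111], [17, 69, 125], [14, 37, 153], [11, 24, 182], [13, 26, 184], [15, 51, 156], [17, 93, 140], [18, 109, 150], [18, 116, 180]]
224 [[17, 90, 108], [17, 93, 110], [16, 84, 112], [16, 57, 129], [12, 26, 165], [9, 18, 202], [8, 19, 202], [13, 44, 168], [17, 92, 158], [18, 112, 187], [20, 119, 220]]
225 [[16, 94, 119], [16, 94, 119], [17, 91, 123], [16, 77, 145], [16, 54, 185], [17, 42, 218], [17, 44, 219], [16, 71, 197], [17, 101, 201], [19, 105, 223], [21, 106, 236]]
226 [[16, 96, 128], [17, 99,
[... 329 characters left out ...]
[[17, 98, 135], [18, 106, 139], [19, 122, 157], [20, 133, 186], [20, 138, 212], [21, 135, 224], [22, 133, 228], [21, 130, 226], [20, 109, 227], [21, 82, 234], [21, 52, 240]]
229 [[16, 96, 135], [17, 106, 137], [18, 116, 147], [19, 128, 164], [20, 133, 177], [20, 134, 189], [20, 132, 199], [19, 123, 210], [19, 99, 218], [21, 57, 228], [21, 18, 240]]
230 [[17, 98, 138], [17, 99, 141], [18, 106, 145], [18, 110, 150], [18, 114, 152], [18, 115, 160], [18, 114, 184], [17, 108, 215], [19, 85, 224], [21, 38, 227], [24, 5, 241]]
231 [[17, 99, 154], [17, 101, 174], [17, 102, 183], [17, 104, 184], [17, 103, 183], [17, 104, 187], [17, 105, 212], [19, 95, 231], [20, 78, 233], [21, 30, 229], [45, 2, 242]]
```

```bash
sed -i 's/CH=np.array.*/CH=np.array([571.1,-341.3]); YAW=-4.3/' h.py; python3 -m handwheel '[{"grip":10,"tx":0.5,"ty":12,"tz":-0.5,"wx":0,"wy":0,"wz":0},{"grip":10,"tx":0,"ty":14,"tz":0,"wx":0,"wy":0,"wz":0},{"grip":10,"tx":0,"ty":8,"tz":0,"wx":0,"wy":0,"wz":0},{"grip":10,"tx":0,"ty":2,"tz":0,"wx":0,"wy":0,"wz":0},{"grip":10,"tx":0,"ty":0,"tz":0,"wx":0,"wy":0,"wz":0}]' 120
python3 - <<'E'
from h import *
goto(20,76,4)
t=snap("top","t12"); crop(t,"t12c",425,465,210,260,12)
E
```

```text
time_s: 12.35
eef_pos: [455.6, -333.8, 80.7]
ee_rot: [-0.706, 0.707, -0.027, 0.027]
force: [-0.8, 0.3, -3.5]
grip_width: 0.235
target [ 455.  -332.6   75. ]
tcp [ 455.6 -333.8   80.7] yaw -4.37 pitchx 0.02 roll -0.04 F [-0.8  0.3 -3.5] grip 20.1 t 12.35
tool delta [-0.7  5.7  1.2]
rotvec tool [ 0.001 -0.001  0.07 ]
```

View pics/t12c.png

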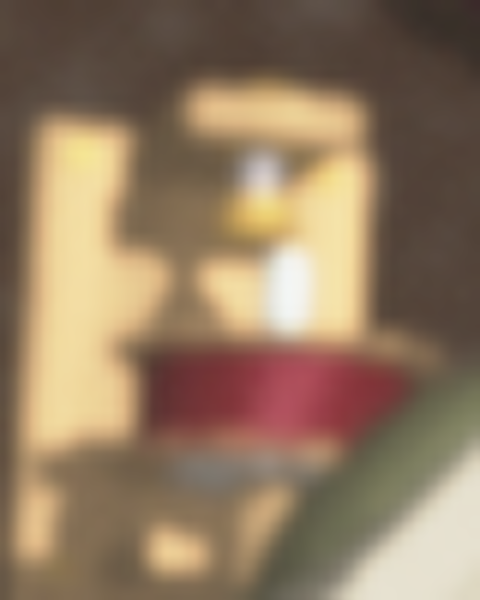

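Run:
```python
from h import *
t=load("t12"); p,R,s=pose()
hsv=cv2.cvtColor(t["pixels"],cv2.COLOR_RGB2HSV)
for v in range(221,238): print(v,[tuple(int(k) for k in q[1:]) for q in hsv[v,441:453]])
X=p+R@np.array([136,-10.5,0]); print(X,proj(t,X),proj(t,p+R@np.array([120,-10.5,0])))
h=np.array([np.cos(np.radians(YAW)),np.sin(np.radians(YAW))])
for cy in (-340.5,-342.5): print(cy,[proj(t,np.r_[np.array([571.1,cy])+k*h,66]).round(2) for k in (27,30,33,38)])
```

```text
221 [(97, 137), (100, 150), (101, 157), (101, 162), (100, 169), (97, 177), (99, 186), (104, 192), (104, 197), (104, 202), (103, 208), (103, 212)]
222 [(90, 113), (94, 117), (100, 122), (93, 132), (72, 145), (60, 162), (64, 167), (87, 162), (103, 156), (105, 158), (103, 168), (106, 188)]
223 [(89, 106), (90, 108), (90, 111), (67, 125), (37, 153), (23, 181), (26, 184), (52, 157), (92, 141), (108, 149), (116, 180), (115, 216)]
224 [(90, 110), (92, 108), (83, 113), (58, 128), (26, 165), (15, 201), (20, 202), (42, 168), (91, 159), (112, 186), (119, 220), (113, 237)]
225 [(93, 118), (92, 119), (93, 123), (77, 145), (55, 186), (41, 218), (44, 220), (70, 196), (101, 201), (106, 223), (107, 236), (103, 243)]
226 [(93, 129), (96, 130), (106, 142), (111, 170), (102, 211), (85, 232), (85, 234), (104, 224), (106, 226), (96, 236), (92, 241), (90, 244)]
227 [(96, 135), (103, 138), (117, 155), (130, 187), (128, 219), (120, 234), (118, 237), (120, 233), (109, 233), (93, 239), (84, 242), (82, 244)]
228 [(98, 135), (106, 140), (122, 157), (135, 185), (139, 211), (135, 224), (133, 228), (129, 226), (112
[... 905 characters left out ...]
(99, 221), (89, 237), (83, 240), (66, 235), (19, 229), (4, 241), (3, 244), (20, 242), (61, 243), (76, 244)]
236 [(98, 153), (99, 167), (101, 201), (98, 227), (91, 233), (72, 228), (30, 223), (8, 235), (9, 240), (31, 240), (69, 241), (82, 243)]
237 [(98, 151), (101, 157), (101, 174), (103, 198), (102, 208), (88, 204), (58, 203), (35, 216), (36, 224), (63, 226), (88, 231), (95, 233)]
[ 591.38404483 -344.30549348   91.68906904] [448.44206476 230.18783052] [448.16551251 235.55110283]
-340.5 [array([445.37, 229.44]), array([445.42, 228.46]), array([445.47, 227.47]), array([445.55, 225.84])]
-342.5 [array([446.04, 229.45]), array([446.09, 228.47]), array([446.14, 227.48]), array([446.22, 225.85])]
```

Run:
```python
from h import *
goto(20,68,5.4); p,R,s=pose()
T=tcp_for(20,68,5.4); print((Rt(5.4).T@(T-p)).round(1),(Rt(0).T@(T-p)).round(1))
```

```text
target [ 455.  -332.6   70.3]
tcp [ 455.8 -334.    81.1] yaw -4.37 pitchx 0.05 roll -0.07 F [ 0.3 -0.4 -3.1] grip 20.2 t 12.4
tool delta [-0.9 10.7  1.3]
rotvec tool [ 0.001 -0.001  0.095]
[ 0.2 10.8  1.3] [-0.8 10.7  1.3]
```

```bash
python3 -m handwheel '[{"grip":10,"tx":-0.5,"ty":0,"tz":1.3,"wx":0,"wy":0,"wz":0.03},{"grip":10,"tx":0,"ty":2,"tz":0,"wx":0,"wy":0,"wz":0.035},{"grip":10,"tx":0,"ty":4,"tz":0,"wx":0,"wy":0,"wz":0.03},{"grip":10,"tx":0,"ty":4,"tz":0,"wx":0,"wy":0,"wz":0},{"grip":10,"tx":0,"ty":0,"tz":0,"wx":0,"wy":0,"wz":0}]' 120
python3 - <<'E'
from h import *
goto(20,68,5.4)
t=snap("top","t13"); crop(t,"t13c",425,465,210,260,12)
s=snap("scene","s13"); crop(s,"s13c",320,440,150,240,6)
E
```

```text
time_s: 12.82
eef_pos: [454.3, -332.0, 69.4]
ee_rot: [0.707, -0.704, 0.06, 0.007]
force: [-0.7, 0.3, -3.0]
grip_width: 0.234
target [ 455.  -332.6   70.3]
tcp [ 454.3 -332.    69.4] yaw -4.35 pitchx -5.46 roll 0.03 F [-0.7  0.3 -3. ] grip 20.0 t 12.82
tool delta [ 0.7 -1.  -0.5]
rotvec tool [-0.001 -0.001 -0.001]
```

View pics/t13c.png

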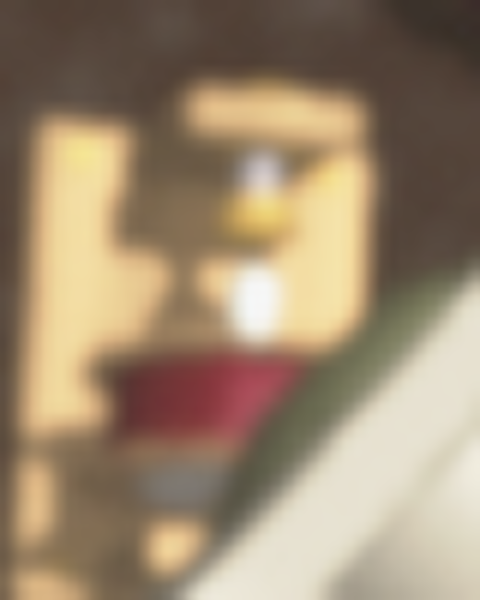

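View pics/s13c.png

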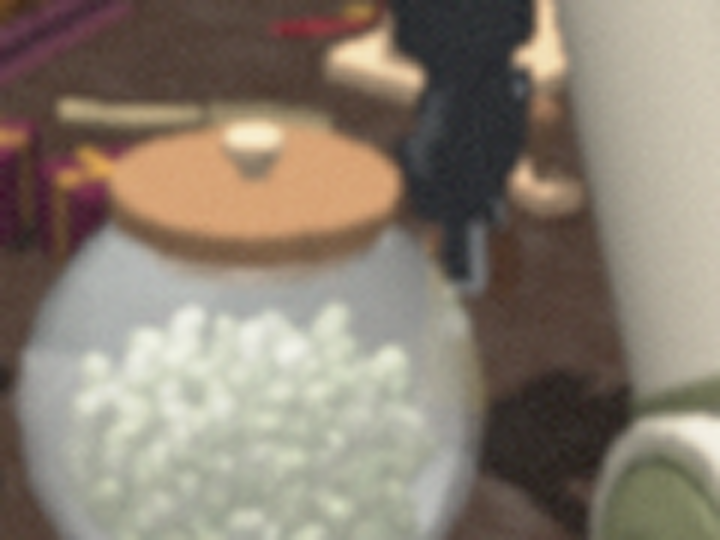

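```bash
python3 -m handwheel '[{"grip":10,"tx":4,"ty":-0.9,"tz":-0.5,"wx":0,"wy":0,"wz":0},{"grip":10,"tx":4,"ty":-0.4,"tz":0,"wx":0,"wy":0,"wz":0},{"grip":10,"tx":0,"ty":0,"tz":0,"wx":0,"wy":0,"wz":0}]' 120
python3 -m handwheel '[{"grip":10,"tx":2.5,"ty":-0.25,"tz":0,"wx":0,"wy":0,"wz":0},{"grip":10,"tx":0,"ty":0,"tz":0,"wx":0,"wy":0,"wz":0}]' 120
python3 - <<'E'
from h import *
goto(30,67,5.4)
t=snap("top","t14"); crop(t,"t14c",425,465,210,260,12)
E
```

```text
time_s: 13.17
eef_pos: [463.1, -333.6, 71.0]
ee_rot: [0.707, -0.705, 0.06, 0.006]
force: [0.2, 0.3, -2.8]
grip_width: 0.234
time_s: 13.33
eef_pos: [465.2, -333.6, 70.7]
ee_rot: [0.707, -0.705, 0.06, 0.007]
force: [0.6, 0.3, -2.7]
grip_width: 0.237
target [ 465.  -333.3   69.3]
tcp [ 465.2 -333.6   70.7] yaw -4.37 pitchx -5.43 roll -0.02 F [ 0.6  0.3 -2.7] grip 20.2 t 13.33
tool delta [-0.1  1.4  0.2]
rotvec tool [ 0.    -0.001 -0.001]
```

View pics/t14c.png

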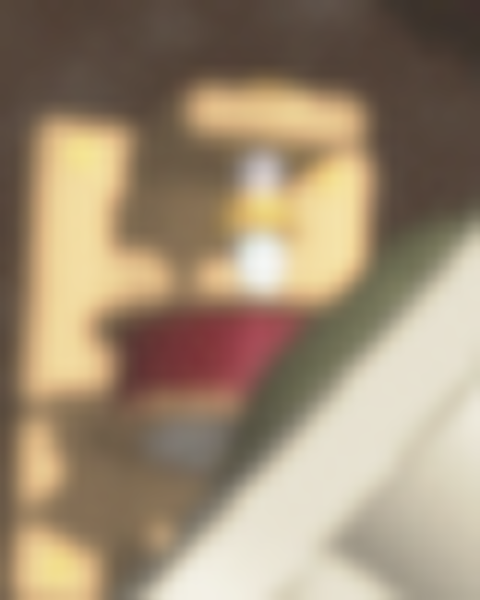

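```bash
python3 -m handwheel '[{"grip":10,"tx":2,"ty":0.4,"tz":0,"wx":0,"wy":0,"wz":0},{"grip":10,"tx":0,"ty":0,"tz":0,"wx":0,"wy":0,"wz":0}]' 120
python3 -m handwheel '[{"grip":10,"tx":2,"ty":0.2,"tz":0,"wx":0,"wy":0,"wz":0},{"grip":10,"tx":0,"ty":0,"tz":0,"wx":0,"wy":0,"wz":0}]' 120
python3 - <<'E'
from h import *
goto(34,67,5.4)
t=snap("top","t15"); crop(t,"t15c",425,465,210,260,12)
E
```

```text
time_s: 13.55
eef_pos: [467.0, -333.7, 70.0]
ee_rot: [0.707, -0.705, 0.061, 0.007]
force: [-0.0, -0.0, -3.4]
grip_width: 0.235
time_s: 13.72
eef_pos: [469.0, -333.8, 69.6]
ee_rot: [0.707, -0.705, 0.061, 0.007]
force: [-0.1, 0.0, -3.4]
grip_width: 0.232
target [ 469.  -333.6   69.3]
tcp [ 469.  -333.8   69.6] yaw -4.37 pitchx -5.45 roll -0.01 F [-0.1  0.  -3.4] grip 19.8 t 13.72
tool delta [0.  0.3 0.2]
rotvec tool [ 0.    -0.001 -0.001]
```

View pics/t15c.png

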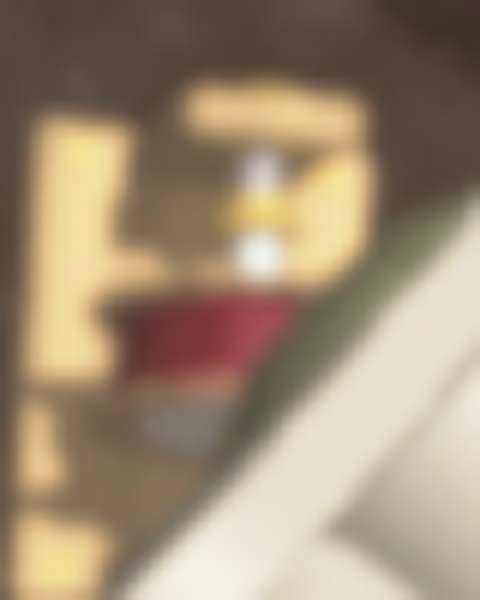

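The tube now disappears under the brass rim at about (260,233), so the nose is inside the cup. I keep pushing.

```bash
python3 -m handwheel '[{"grip":10,"tx":2,"ty":-0.1,"tz":0,"wx":0,"wy":0,"wz":0},{"grip":10,"tx":0,"ty":0,"tz":0,"wx":0,"wy":0,"wz":0}]' 120
python3 -m handwheel '[{"grip":10,"tx":2,"ty":-0.1,"tz":0,"wx":0,"wy":0,"wz":0},{"grip":10,"tx":0,"ty":0,"tz":0,"wx":0,"wy":0,"wz":0}]' 120
python3 -m handwheel '[{"grip":10,"tx":2,"ty":-0.2,"tz":0,"wx":0,"wy":0,"wz":0},{"grip":10,"tx":0,"ty":0,"tz":0,"wx":0,"wy":0,"wz":0}]' 120
python3 - <<'E'
from h import *
goto(42.5,66.5,5.4)
t=snap("top","t16"); crop(t,"t16c",425,465,210,260,12)
E
```

```text
time_s: 13.93
eef_pos: [470.7, -334.0, 69.5]
ee_rot: [0.707, -0.705, 0.061, 0.007]
force: [-1.8, 0.6, -2.0]
grip_width: 0.241
time_s: 14.1
eef_pos: [472.7, -334.1, 69.5]
ee_rot: [0.707, -0.705, 0.061, 0.007]
force: [-3.4, 1.0, -2.0]
grip_width: 0.232
time_s: 14.27
eef_pos: [474.8, -334.3, 69.5]
ee_rot: [0.707, -0.705, 0.061, 0.007]
force: [-5.1, 0.9, -2.1]
grip_width: 0.237
target [ 477.5 -334.3   68.8]
tcp [ 474.8 -334.3   69.5] yaw -4.37 pitchx -5.48 roll -0.01 F [-5.1  0.9 -2.1] grip 20.2 t 14.27
tool delta [2.8 0.4 0.2]
rotvec tool [-0.    -0.001 -0.001]
```

View pics/t16c.png

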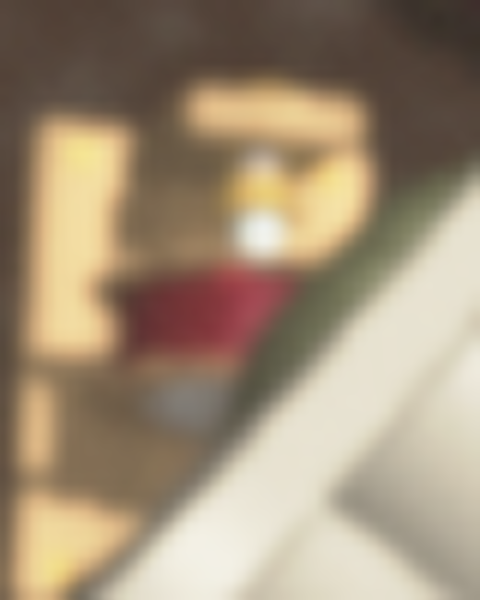

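```bash
python3 -m handwheel '[{"grip":10,"tx":2.5,"ty":-0.2,"tz":0,"wx":0,"wy":0,"wz":0},{"grip":10,"tx":2.2,"ty":-0.2,"tz":0,"wx":0,"wy":0,"wz":0},{"grip":10,"tx":0,"ty":0,"tz":0,"wx":0,"wy":0,"wz":0}]' 120
python3 - <<'E'
from h import *
goto(42.5,66.5,5.4)
for pd,z in ((4,66.3),(2,66),(0,66)):
    print(pd,tcp_for(43,z,pd).round(1))
t=snap("top","t17"); crop(t,"t17c",425,465,210,260,12)
E
```

```text
time_s: 14.57
eef_pos: [479.5, -334.7, 69.4]
ee_rot: [0.707, -0.705, 0.061, 0.007]
force: [-6.5, 0.8, -1.5]
grip_width: 0.23
target [ 477.5 -334.3   68.8]
tcp [ 479.5 -334.7   69.4] yaw -4.37 pitchx -5.49 roll -0.01 F [-6.5  0.8 -1.5] grip 19.7 t 14.57
tool delta [-2.   0.7  0.2]
rotvec tool [ 0.    -0.001 -0.002]
4 [ 478.  -334.3   65.3]
2 [ 478.1 -334.3   60.3]
0 [ 478.4 -334.3   55.5]
```

View pics/t17c.png

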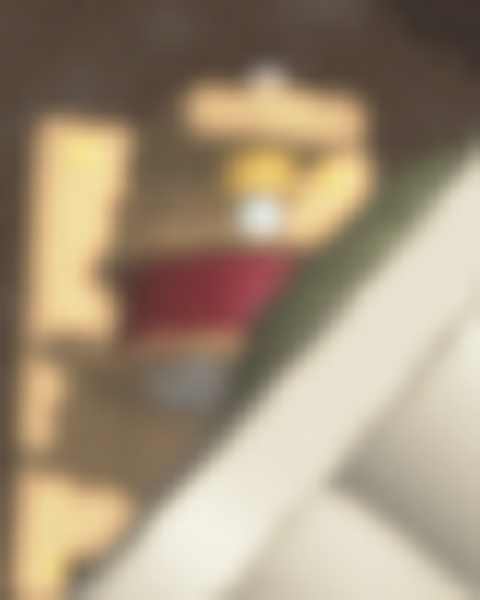

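```bash
python3 -m handwheel '[{"grip":10,"tx":0.3,"ty":3.3,"tz":0.2,"wx":0,"wy":0,"wz":-0.022},{"grip":10,"tx":0.2,"ty":3.3,"tz":0.2,"wx":0,"wy":0,"wz":-0.023},{"grip":10,"tx":0,"ty":0,"tz":0,"wx":0,"wy":0,"wz":0}]' 120
python3 - <<'E'
from h import *
goto(44,66,2)
E
```

```text
time_s: 14.87
eef_pos: [478.9, -334.2, 62.4]
ee_rot: [0.707, -0.706, 0.045, -0.009]
force: [-6.0, 0.3, -0.7]
grip_width: 0.236
target [ 479.1 -334.4   60.3]
tcp [ 478.9 -334.2   62.4] yaw -4.4 pitchx -2.87 roll 0.01 F [-6.   0.3 -0.7] grip 20.2 t 14.87
tool delta [ 0.3  2.1 -0.1]
rotvec tool [-0.    -0.002 -0.015]
```

```bash
python3 -m handwheel '[{"grip":10,"tx":0.2,"ty":3,"tz":0,"wx":0,"wy":0.001,"wz":-0.022},{"grip":10,"tx":0,"ty":0,"tz":0,"wx":0,"wy":0,"wz":0}]' 120
python3 -m handwheel '[{"grip":10,"tx":0,"ty":2.5,"tz":0,"wx":0,"wy":0,"wz":-0.02},{"grip":10,"tx":0,"ty":0,"tz":0,"wx":0,"wy":0,"wz":0}]' 120
python3 - <<'E'
from h import *
goto(44,66,0); print(sense()["wrist_torque"].round(2))
E
```

```text
time_s: 15.03
eef_pos: [479.0, -334.2, 59.4]
ee_rot: [0.707, -0.706, 0.037, -0.018]
force: [-6.5, -0.7, -0.3]
grip_width: 0.234
time_s: 15.2
eef_pos: [479.0, -334.3, 57.0]
ee_rot: [0.707, -0.706, 0.03, -0.025]
force: [-5.6, 1.1, -1.5]
grip_width: 0.233
target [ 479.4 -334.4   55.5]
tcp [ 479.  -334.3   57. ] yaw -4.44 pitchx -0.46 roll -0.01 F [-5.6  1.1 -1.5] grip 19.9 t 15.2
tool delta [ 0.4  1.5 -0.1]
rotvec tool [ 0.    -0.003 -0.008]
[0.1  0.87 0.05]
```

```bash
python3 -m handwheel '[{"grip":10,"tx":0,"ty":1,"tz":0,"wx":0,"wy":0,"wz":-0.008},{"grip":10,"tx":0,"ty":0,"tz":0,"wx":0,"wy":0,"wz":0}]' 120
python3 -m handwheel '[{"grip":10,"tx":0,"ty":0.7,"tz":0,"wx":0,"wy":0,"wz":0},{"grip":10,"tx":0,"ty":0,"tz":0,"wx":0,"wy":0,"wz":0}]' 120
python3 -m handwheel '[{"grip":10,"tx":0,"ty":0.7,"tz":0,"wx":0,"wy":0,"wz":0},{"grip":10,"tx":0,"ty":0,"tz":0,"wx":0,"wy":0,"wz":0}]' 120
```

```text
time_s: 15.37
eef_pos: [479.2, -334.5, 56.4]
ee_rot: [-0.706, 0.707, -0.027, 0.027]
force: [-5.6, -1.1, -0.9]
grip_width: 0.233
time_s: 15.53
eef_pos: [479.3, -334.7, 56.1]
ee_rot: [-0.706, 0.707, -0.027, 0.027]
force: [-6.5, -1.2, 2.1]
grip_width: 0.234
time_s: 15.7
eef_pos: [479.4, -335.0, 55.8]
ee_rot: [-0.706, 0.707, -0.027, 0.027]
force: [-7.7, -0.7, 3.6]
grip_width: 0.232
```

```bash
python3 -m handwheel '[{"grip":10,"tx":-1.5,"ty":0,"tz":-0.4,"wx":0,"wy":0,"wz":0},{"grip":10,"tx":0,"ty":0,"tz":0,"wx":0,"wy":0,"wz":0}]' 120
python3 -m handwheel '[{"grip":10,"tx":-1,"ty":0.3,"tz":-0.3,"wx":0,"wy":0,"wz":0},{"grip":10,"tx":0,"ty":0,"tz":0,"wx":0,"wy":0,"wz":0}]' 120
python3 -m handwheel '[{"grip":10,"tx":-1,"ty":0.2,"tz":0,"wx":0,"wy":0,"wz":0},{"grip":10,"tx":0,"ty":0,"tz":0,"wx":0,"wy":0,"wz":0}]' 120
python3 - <<'E'
from h import *
goto(41,66,0); print(sense()["wrist_torque"].round(2))
t=snap("top","t18"); crop(t,"t18c",415,475,205,265,12)
E
```

```text
time_s: 15.87
eef_pos: [478.1, -335.1, 55.6]
ee_rot: [-0.706, 0.707, -0.027, 0.028]
force: [-5.2, -1.6, 3.7]
grip_width: 0.233
time_s: 16.03
eef_pos: [477.3, -335.2, 55.2]
ee_rot: [-0.706, 0.707, -0.027, 0.028]
force: [-3.3, -0.6, 4.4]
grip_width: 0.235
time_s: 16.2
eef_pos: [477.1, -335.2, 55.2]
ee_rot: [-0.706, 0.707, -0.026, 0.029]
force: [4.6, -2.1, 3.8]
grip_width: 0.237
target [ 476.4 -334.2   55.5]
tcp [ 477.1 -335.2   55.2] yaw -4.44 pitchx 0.2 roll -0.12 F [ 4.6 -2.1  3.8] grip 20.2 t 16.2
tool delta [-0.8 -0.3  1. ]
rotvec tool [ 0.002 -0.002  0.004]
[-0.26 -0.82  0.18]
```

View pics/t18c.png

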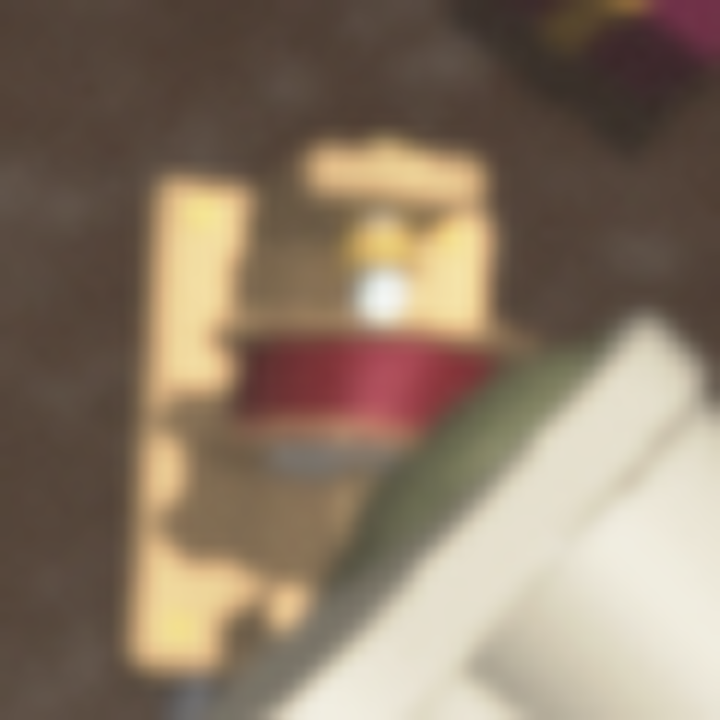

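```bash
python3 -m handwheel '[{"grip":10,"tx":0.6,"ty":-0.6,"tz":-0.3,"wx":0,"wy":0,"wz":0},{"grip":10,"tx":0,"ty":0,"tz":0,"wx":0,"wy":0,"wz":0}]' 60
python3 -m handwheel '[{"grip":10,"tx":0,"ty":0,"tz":0,"wx":0,"wy":0,"wz":0},{"grip":10,"tx":0,"ty":0,"tz":0,"wx":0,"wy":0,"wz":0}]' 20
```

```text
time_s: 16.42
eef_pos: [477.1, -335.2, 55.2]
ee_rot: [-0.706, 0.707, -0.027, 0.028]
force: [4.1, -2.1, 2.8]
grip_width: 0.232
time_s: 16.58
eef_pos: [477.1, -335.2, 55.2]
ee_rot: [-0.706, 0.707, -0.027, 0.028]
force: [5.9, -1.3, 1.9]
grip_width: 0.233
```

```bash
python3 -m handwheel '[{"grip":10,"tx":0.6,"ty":0,"tz":-0.2,"wx":0,"wy":0,"wz":0},{"grip":10,"tx":0,"ty":0,"tz":0,"wx":0,"wy":0,"wz":0}]' 20
python3 -m handwheel '[{"grip":26,"tx":0,"ty":0,"tz":0,"wx":0,"wy":0,"wz":0},{"grip":30,"tx":0,"ty":0,"tz":0,"wx":0,"wy":0,"wz":0},{"grip":34,"tx":0,"ty":0,"tz":0,"wx":0,"wy":0,"wz":0},{"grip":34,"tx":0,"ty":0,"tz":0,"wx":0,"wy":0,"wz":0}]' 20
python3 - <<'E'
from h import *
goto(41,66,0); print(sense()["wrist_torque"].round(2))
t=snap("top","t19"); crop(t,"t19c",415,475,205,265,12)
E
```

```text
time_s: 16.75
eef_pos: [477.1, -335.3, 55.2]
ee_rot: [-0.706, 0.707, -0.027, 0.027]
force: [2.5, -0.6, 4.8]
grip_width: 0.239
time_s: 17.08
eef_pos: [476.6, -335.0, 54.6]
ee_rot: [0.707, -0.706, 0.028, -0.027]
force: [0.2, 0.0, -0.4]
grip_width: 0.397
target [ 476.4 -334.2   55.5]
tcp [ 476.6 -335.    54.6] yaw -4.44 pitchx -0.08 roll 0.04 F [ 0.2  0.  -0.4] grip 33.9 t 17.08
tool delta [-0.3 -0.9  0.8]
rotvec tool [-0.001 -0.002 -0.001]
[-0.02 -0.03 -0.04]
```

View pics/t19c.png

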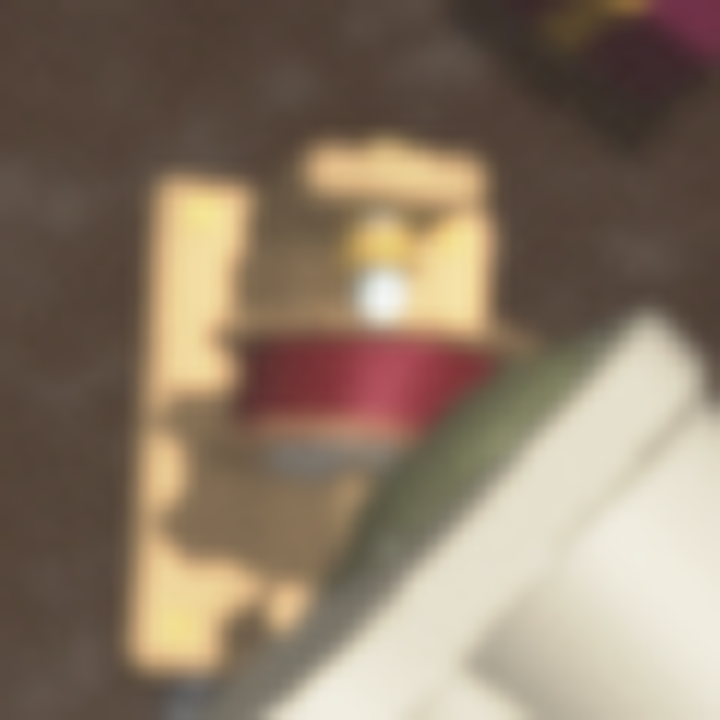

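```bash
python3 -m handwheel '[{"grip":50,"tx":0,"ty":0,"tz":0,"wx":0,"wy":0,"wz":0},{"grip":50,"tx":0,"ty":0,"tz":0,"wx":0,"wy":0,"wz":0},{"grip":50,"tx":0,"ty":-8,"tz":0,"wx":0,"wy":0,"wz":0},{"grip":50,"tx":0,"ty":-20,"tz":0,"wx":0,"wy":0,"wz":0},{"grip":50,"tx":0,"ty":-30,"tz":0,"wx":0,"wy":0,"wz":0},{"grip":50,"tx":-10,"ty":-35,"tz":0,"wx":0,"wy":0,"wz":0},{"grip":50,"tx":-30,"ty":-25,"tz":0,"wx":0,"wy":0,"wz":0},{"grip":50,"tx":-35,"ty":-15,"tz":0,"wx":0,"wy":0,"wz":0},{"grip":50,"tx":-20,"ty":-10,"tz":0,"wx":0,"wy":0,"wz":0},{"grip":50,"tx":0,"ty":0,"tz":0,"wx":0,"wy":0,"wz":0}]' 20
python3 - <<'E'
from h import *
goto(41,66,0)
t=snap("top","t20"); crop(t,"t20c",415,475,205,265,12)
s=snap("scene","s20"); crop(s,"s20c",320,440,150,240,6); cv2.imwrite("pics/t20full.png",t["pixels"][:,:,::-1])
E
```

```text
time_s: 17.97
eef_pos: [380.3, -328.3, 201.1]
ee_rot: [-0.705, 0.708, -0.027, 0.029]
force: [0.2, -0.2, 0.0]
grip_width: 0.586
target [ 476.4 -334.2   55.5]
tcp [ 380.3 -328.3  201.1] yaw -4.54 pitchx 0.11 roll -0.21 F [ 0.2 -0.2  0. ] grip 50.1 t 17.97
tool delta [ 96.  145.8   2.3]
rotvec tool [ 0.004 -0.004  0.002]
```

View pics/t20c.png

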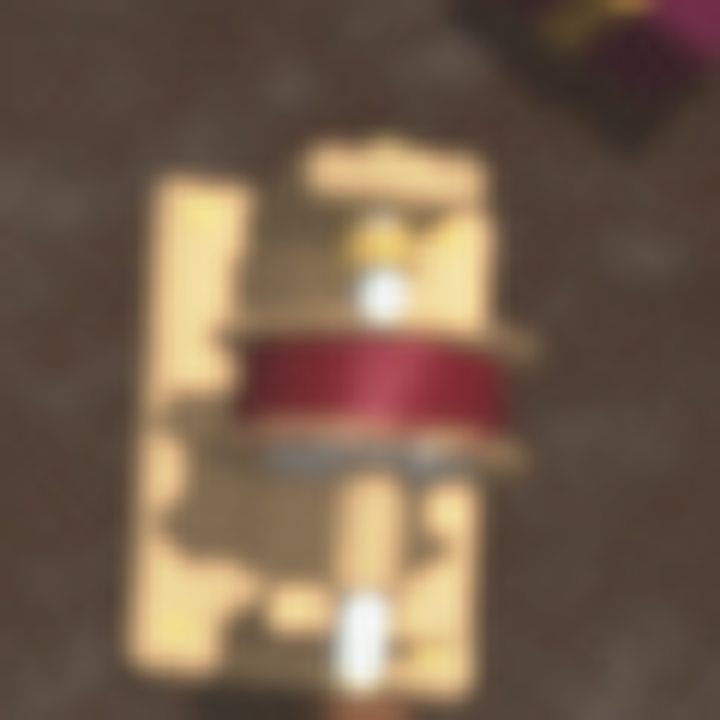

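View pics/s20.png

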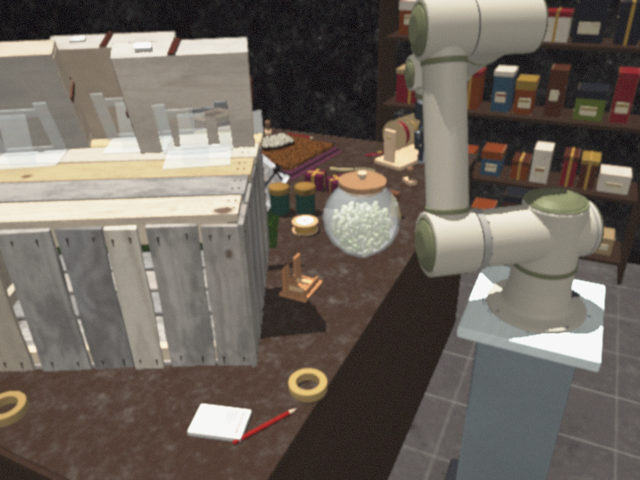

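View pics/t20full.png

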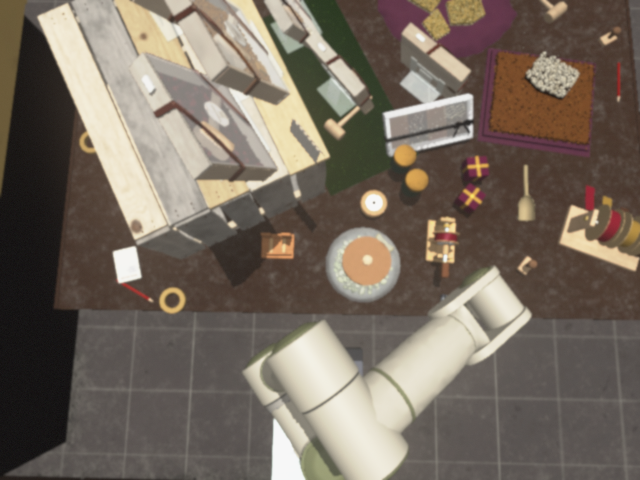

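Run:
```python
from h import *
t=load("t20"); y=np.radians(YAW);h=np.array([np.cos(y),np.sin(y)]);n=np.array([-h[1],h[0]])
def C(q): return np.round(((q[0]+.5-415)*12-.5,(q[1]+.5-205)*12-.5),0)
W=lambda s,l,z:C(proj(t,np.r_[CH+s*h+l*n,z]))
print('collar/neck',W(-48,0,66),'neck/grip',W(-72,0,66),'tube/collar',W(-16,0,66),'cupmouth seated',W(34,0,66))
for l in (22,11,-11,-22): print('post top',l,W(-58,l,70),W(-48,l,70))
a=axline(t,438,452,250,264,True,smax=60,vmin=190); print([(C(q[:2]).tolist()) for q in a])
b=axline(t,438,452,225,234,True,smax=60,vmin=190); print([(C(q[:2]).tolist()) for q in b])
# lift check: axis height from known spacing tube mouth->neck
for z in (66,72,76): print(z,[W(s,0,z).tolist() for s in (-60,30)])
```

```text
collar/neck [358. 596.] neck/grip [353. 693.] tube/collar [364. 469.] cupmouth seated [375. 271.]
post top 22 [271. 627.] [273. 586.]
post top 11 [316. 631.] [318. 590.]
post top -11 [405. 639.] [407. 599.]
post top -22 [450. 643.] [452. 603.]
[[366.0, 594.0], [366.0, 606.0], [366.0, 618.0], [366.0, 630.0], [365.0, 642.0], [365.0, 654.0], [360.0, 666.0], [360.0, 678.0]]
[[384.0, 270.0], [390.0, 282.0], [384.0, 294.0], [384.0, 306.0], [378.0, 318.0]]
66 [[355.0, 645.0], [374.0, 287.0]]
72 [[362.0, 642.0], [380.0, 283.0]]
76 [[367.0, 640.0], [385.0, 280.0]]
```

The axle is seated and unchanged after release, the reel hangs between the posts, and the bystanders are in their places. I hand in.

Run:
```python
from h import *
a=load("top0")["pixels"].astype(int); b=load("t20")["pixels"].astype(int)
for nm,(u,v) in dict(gold=(373,203),tape=(172,299),gift=(471,197),tin=(416,180),jar=(363,262)).items():
    print(nm,np.abs(a[v-14:v+14,u-14:u+14]-b[v-14:v+14,u-14:u+14]).mean().round(1))
s=sense(); print(s["time_s"],s["force"].round(1),np.abs(s["dq"]).max().round(4))
print(ctrl.finish_job())
```

```text
gold 0.7
tape 0.8
gift 0.9
tin 0.8
jar 1.1
18.0667 [-0.3  0.1 -0.1] 0.0414
the job is handed in; nothing more can be done
None
```

The ribbon holder is loaded and the job is handed in at about 18 s, with no verdict reported.

**What I did**
- I gripped the axle by its wooden grip and found the bore by light touch. The first contact missed it at about 4 N. The second try, about 1.5 mm up and 1.2 mm to the side, went in.
- I threaded the axle until the collar met the hub at about 4 N, then carried the reel over the jar on the axle without the fingers touching it.
- I put the nose into the cup and pushed it back about 10 mm at 6.5 N, then lowered the neck into the V.
- I eased back until the collar stopped against the front post, then let go and withdrew.

**Last checks**
- **After release:** the axle, reel and cup looked the same in the overhead pictures. The axle was level and the cup stood about 7 mm back. The neck was in the notch, with its axis about 66 mm up by the arm's last reading before release.
- **Hand and bystanders:** the hand was clear with no force on it. The gold reel, tape, gift, tin and jar were unchanged in the images.

**Checks that were weak or disagreed**
- The overhead camera shows the seated axle about 2 mm to the side of my computed line, but by the same amount at both ends. I took that as calibration error in my holder position.
- The jar hides the holder from the scene camera, so seating was confirmed only by the overhead view and the forces.

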